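Flatten a warped print: separator, weight, heat dial

TASK

Flatten the small printed panel that lies on the warm plate: lay the cork separator sheet squarely over it so that it covers the panel, then set the steel weight down squarely on the sheet without dropping it or shifting the panel from its place. After that turn the dial on the sloping front until its pointer is in line with the small raised tab on the ring around it; do not move the tab, and do not push the small things around the press (glue bottle, jar, screwdriver, gear) out of place.

Things in the scene. Friction and masses are not known exactly. Their poses are not given: they have to be found in the camera images.
- press: Fixed flattening press. Origin: on the desk, on its centre line. Aluminium plate 150 (x) by 160 (y) mm, top 77.5 mm above the desk, centred 57.5 mm along its +x. On its -x side (to the robot) a control panel, 115 mm long, 170 wide, slopes down at 30 degrees from the plate (x = -20 mm) to a lip 20 mm high (x = -120 mm), the dial in its middle (x = -70, y = 0, z = 49 mm on its face).
- dial_grip (a point): On the dial's axis, 27 mm above the slope's face: where to grip. Its z axis is the dial's axis, out of the slope; it turns with the dial. Dial: skirt disc 50 mm across, top 9 mm above the face; on it a grip bar 44 mm long, 13 wide, from 9 to 36 mm above the face, along the line from the axis to pointer. White line on one half of the bar's top and white nose on the skirt: pointer end.
- pointer (a point): Point that turns with the dial: in line with the pointer end of the bar, 30 mm from the dial's axis, 9 mm above the panel face.
- mark (a point): Point at the raised white tab of the stiff ring around the dial (80 mm across, 3 mm thick): 30 mm from the dial's axis, 9 mm above the slope's face. The tab is 5 mm wide, 28 to 40 mm from the axis, and stands 7.5 mm above the face. The dial is right when pointer is at mark.
- dial (a joint): Dial angle in rad, 0 to 4.71, growing clockwise as seen looking onto the panel from outside along the dial's axis. It stays where it is left. At 0 the bar's pointer is 135 degrees anticlockwise from straight up the slope.
- set_ring (a joint): Angle of the tab, same scale and zero as the dial: the dial is right when dial equals set_ring.
- panel: The printed panel, grey plastic with dark layer lines, 80 (x) by 48 (y) by 8 mm, lying loose on the plate. Origin: centre of its underside.
- sheet: Separator sheet, stiff cork, 100 (x) by 64 (y) by 5 mm, lying flat on a black riser block (70 by 36 by 20 mm) that its edges overhang on all sides, so its underside starts 20 mm above the desk. Origin: centre of its underside.
- weight: Steel weight, about 0.65 kg: block 80 (x) by 50 (y) by 20 mm with a bar handle over it. Origin: centre of its underside.
- weight_bar (a point): Middle of the weight's handle bar, 50 mm above its underside. The bar is 72 mm long (along the weight's x), 12 mm wide and 12 mm high, on two posts 60 mm apart; its underside is 24 mm above the block.
- glue: Bystander: white glue bottle, 28 mm across, 85 mm tall. Origin: centre of its underside.
- jar: Bystander: small jar, 48 mm across, 60 mm tall. Origin: centre of its underside.
- driver: Bystander: screwdriver lying down, 160 mm long. Origin: its underside, about mid-length.
- gear: Bystander: printed gear lying flat, 62 mm across, 22 mm high at its hub. Origin: centre of its underside.
There are look-alikes about, which are no part of the job. Several things have the shape of the sheet; the one meant has the colours described above. There is more than one size of the panel; the one meant has the size given above.

How it is judged:
By the outcome, as a careful person would: the job done as asked, in the order asked, and still so for the second after the job is handed in, with the robot touching nothing.
It also fails if it takes over 72 s, if anything falls off the work surface, if the arm or the gripper's body presses on something with over 40 N, if the wrist force passes 120 N, or if a joint passes its speed limit or range.

ROBOT

A 6-joint arm with a two-finger parallel gripper is mounted at the origin on the work surface. World frame = base frame: x ahead of the robot, y to its left, z up, the work surface at z = 0. Lengths are in m, angles in degrees, forces in N, time in s.
With the tool pointing down it reaches from about 0.4 to 0.825 m from the base axis. Payload 7 kg.
Tool frame: the origin (TCP) lies on the mounting face of the last link; the fingertips stand 178 mm ahead of it and the grasp point (between the pads) lies 159 mm ahead of it (bot.tcp_to_grasp is the distance from the TCP to the grasp point, in m); z points along the fingers, y is the line along which they close (so a half turn about z gives the same grasp; the last joint's range is limited). The gripper opens to 88 mm and grips with 3 to 60 N. Pads are 19 mm wide; open, the fingers measure 130 mm over their backs; the gripper's body (78 mm by 193 mm) begins 47 mm behind the grasp point.
Start: joints at [86.923, 20.546, 0.682, 0, -70.136, -16.507], TCP at [0.226, 0.636, 0.405] pointing down, gripper open.
Joint ranges: [-176.03, 176.03], [-82.01, 121.73], [-58.28, 71.71], [-173.87, 95.51], [-174.79, -0.11], [-173.66, 173.66]. Speed limits (degrees/s): [136.94, 136.94, 172.46, 180, 180, 180].

INTERFACE

Orientations are given as [roll, pitch, yaw] about the fixed x, y, z axes, in that order (R = Rz(yaw) Ry(pitch) Rx(roll)).
In Python, from station import bot gives the robot as it stands. The module is installed in compiled form; this text tells all that it offers.
- The arm moves only by the tool carry_out, never from a script. Its argument "plan" is text: rows parted by semicolons, each of 7 numbers parted by spaces: the shift along the tool's x, y, z in cm, then the turn, a rotation vector about the tool's x, y, z in rad, then the finger opening in cm, from 0 to 8.76. In form: x y z ax ay az fingers; .... A call has 1 to 5 rows; each row shifts and turns the commanded pose from where the row before left it, along the tool's axes as they then stand; what a row does not reach is not made up. A row lasts 1/8 s, in which the tool goes at most 62.5 mm and 10.7 degrees, less where a joint would pass 70% of its speed; a pose out of reach is approached as far as the arm can. A call is refused whole if a number of a shift passes 6.25 or a number of a turn 0.188, either way. A call with a gripper value outside its range is refused whole. The fingers move at their own pace and stop on an object; the grip force is fixed at half the most. Time passes only in rows, so rows that do not move let the fingers close. It gives the time, the measured TCP pose, the force, the opening and the grip force at its end, in the units of the state.
- bot.get_obs(): the state, without advancing time (a new reading comes with each control period).
- bot.snapshot(name): name is "scene" or "top" or "wrist"; returns a dict with "image" (384x512x3 uint8, red, green, blue), "mtx" (3x3 intrinsics, pixels), "xyz" and "rotation" of the camera in the world; the wrist camera has in their place "tool_from_camera" (4x4, takes a point from camera to tool coordinates, whose origin is the TCP and whose axes are the flange's). Camera axes: x right, y down, z forward; pixel columns grow to the right and rows downward; lengths in m; the calibration is good to about 2 mm. A picture is of the moment at which its call begins: read the wrist's pose just before it. There is no depth.
- bot.hand_in(): hands the job in; it is judged then, once.
The state is a dict: "time_s": time; "joint_positions": joint angles; "joint_vel": joint speeds; "joint_efforts": joint torques, N m; "tool_pos": TCP position; "ee_rot": TCP orientation; "ft_force": force on the tool from outside, world axes, zero at the start; "ft_torque": the same for the moment, N m; "opening": opening from 0.0 (shut) to 1.0 (fully open); "gripper_force": force on a finger pad.
Only numpy, scipy, OpenCV 4.12 (cv2) and the standard library are available. Lean on these libraries where they do the work, as an engineer would, in place of code of your own. Each camera call takes 0.05 s, during which the arm holds its last target. There are 200 camera calls.

## Working session

There is one attempt and no reset: what is moved stays moved. The work goes in short steps, Python scripts to look and compute and a tool call to move; the robot and the scene stay as the last step left them, time stands still between calls to the robot, and variables do not carry over. Pictures are saved under pics/ and viewed, at most 10 in all, crops included, and the job is handed in when it is done.

Besides the shell and the picture viewer there is one more tool, called after "Emit:" by a JSON object that holds its "fn" and its "kwargs", one argument or row to a line. carry_out: Moves the arm, as the interface text tells. Its arguments: {"type":"object","properties":{"plan":{"type":"string"}},"required":["plan"]}

```bash
mkdir -p pics; ls
cat > h.py <<'E'
import numpy as np, cv2
from scipy.spatial.transform import Rotation as R
from station import bot
def snap(n):
    o=bot.get_obs(); s=bot.snapshot(n); K=np.array(s['mtx'])
    if n=='wrist':
        T=np.eye(4); T[:3,:3]=R.from_euler('xyz',o['ee_rot'],degrees=True).as_matrix(); T[:3,3]=o['tool_pos']
        T=T@np.array(s['tool_from_camera'])
    else:
        T=np.eye(4); T[:3,:3]=np.array(s['rotation']) if np.array(s['rotation']).shape==(3,3) else R.from_euler('xyz',s['rotation'],degrees=True).as_matrix(); T[:3,3]=s['xyz']
    return s['image'],K,T
def save(im,name): cv2.imwrite('pics/'+name,im[:,:,::-1])
def ray(K,T,p):
    d=T[:3,:3]@np.linalg.inv(K)@np.array([p[0],p[1],1.]); return T[:3,3],d/np.linalg.norm(d)
def onz(K,T,p,z):
    c,d=ray(K,T,p); return c+d*(z-c[2])/d[2]
def tri(a,b):
    (c1,d1),(c2,d2)=a,b
    t=np.linalg.lstsq(np.c_[d1,-d2],c2-c1,rcond=None)[0]
    p,q=c1+t[0]*d1,c2+t[1]*d2; return (p+q)/2,np.linalg.norm(p-q)
def proj(K,T,P):
    q=K@(T[:3,:3].T@(np.array(P)-T[:3,3])); return q[:2]/q[2]
E
python3 - <<'E'
from h import *
print(bot.get_obs())
ims=[]
for n in('scene','top'):
    im,K,T=snap(n); np.savez('pics/'+n+'0.npz',im=im,K=K,T=T); ims.append(im); print(n,K[0,0],T.round(3).tolist())
save(cv2.resize(ims[0],(800,600),interpolation=cv2.INTER_CUBIC),'scene0.png');save(cv2.resize(ims[1],(800,600),interpolation=cv2.INTER_CUBIC),'top0.png')
E
```

```text
pics
{'time_s': 0.0, 'joint_positions': array([ 8.69227460e+01,  2.05902012e+01,  6.32436801e-01, -2.06111464e-02,
       -7.01345151e+01, -1.65058276e+01]), 'joint_vel': array([-0.02327887,  0.01093947, -0.01185817, -0.04044887,  0.02783827,
        0.00849347]), 'joint_efforts': array([ 1.22572428e-04, -5.82719564e+01,  2.93043441e+01,  6.99671432e+00,
        6.76073789e-03, -1.74824168e-04]), 'tool_pos': array([0.22618755, 0.63575876, 0.40372466]), 'ee_rot': array([ 1.79906018e+02, -7.64314968e-03, -1.95900948e+01]), 'ft_force': array([-0.13882589,  0.68358368, -0.6637405 ]), 'ft_torque': array([0.03547543, 0.01366646, 0.0730967 ]), 'gripper_force': 0.0, 'opening': 0.9986647415476193}
scene 375.85650617643654 [[-0.606, 0.613, -0.507, 0.981], [0.795, 0.463, -0.391, 0.409], [-0.005, -0.64, -0.768, 0.757], [0.0, 0.0, 0.0, 1.0]]
top 381.0654658604742 [[-0.021, -0.987, 0.161, 0.345], [-1.0, 0.019, -0.014, 0.052], [0.01, -0.161, -0.987, 0.943], [0.0, 0.0, 0.0, 1.0]]
```

View pics/scene0.png

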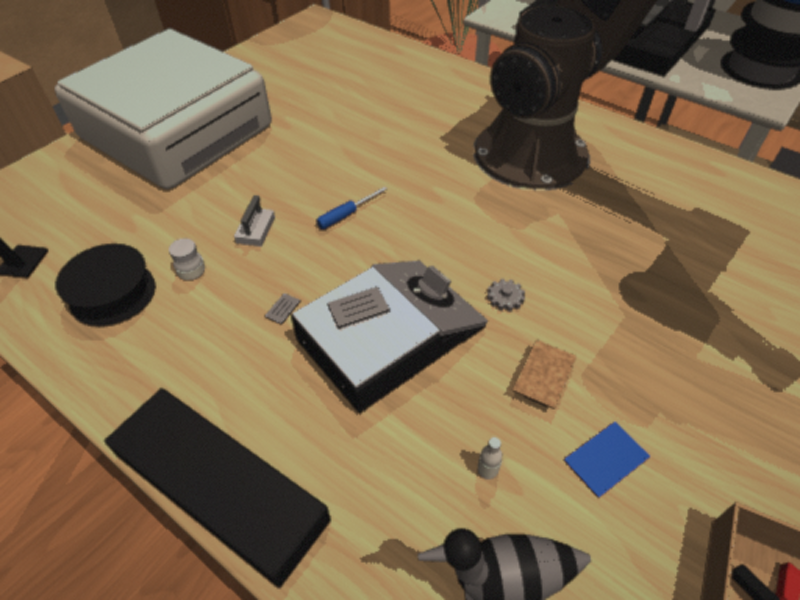

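View pics/top0.png

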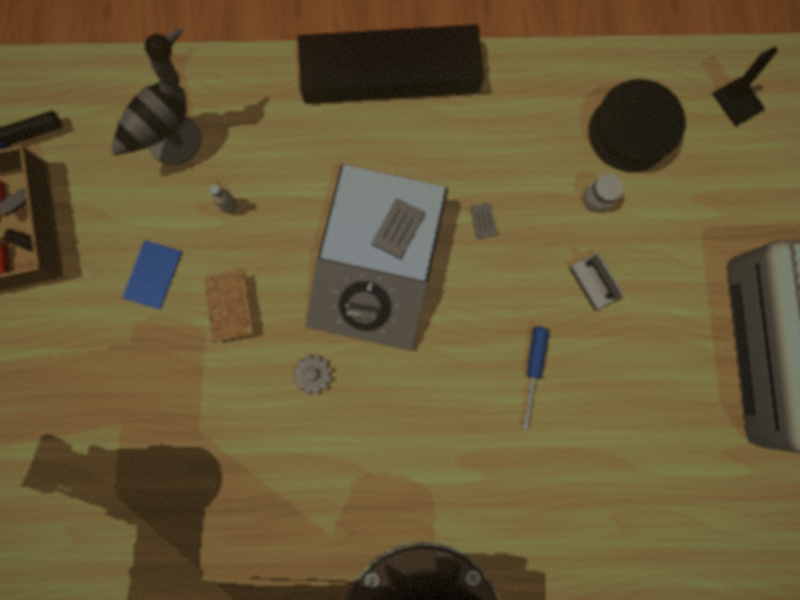

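Scene shows cork sheet at (545,375) and a blue look-alike sheet at (607,458). The panel is on the plate at (358,307), with a small look-alike on the desk at (283,308). Weight is at (255,222), dial at (433,285).
Top shows the same: cork (230,305), blue (152,275), panel (400,228), small panel (483,220), weight (596,280), dial (364,306), gear (313,375), glue (222,200), jar (603,193), driver (535,370).
By description I take the cork sheet, the larger panel on the plate, and the handled block. Next I measure roughly, then confirm with a wrist crop.

```bash
cat > m.py <<'E'
from h import *
S=[np.load('pics/%s0.npz'%n) for n in('scene','top')]
pts={'cork':((545,374),(230,306),.025),'panel':((359,306),(399,228),.0855),'weight':((255,225),(596,280),.02),'dial':((433,285),(364,306),.07),'mini':((283,308),(483,220),.008),
'plateA(far left)':((365,398),(343,166),.0775),'plateB far right':((294,313),(446,188),.0775),'plateC near right':((376,270),(431,279),.0775),'plateD near left':((437,333),(322,260),.0775),
'lipR':((420,262),(415,348),.02),'lipL':((484,322),(308,328),.02)}
for k,(a,b,z) in pts.items():
    sc=.64
    P,e=tri(ray(S[0]['K'],S[0]['T'],np.array(a)*sc),ray(S[1]['K'],S[1]['T'],np.array(b)*sc))
    print(k,P.round(3),round(e,4),onz(S[1]['K'],S[1]['T'],np.array(b)*sc,z).round(3))
im,K,T=snap('wrist'); save(im,'w0.png'); print(T.round(3), K)
o=bot.get_obs(); print(proj(K,T,[.36,.25,.02]))
E
python3 m.py
```

```text
cork [0.482 0.29  0.016] 0.0032 [0.481 0.286 0.025]
panel [0.586 0.024 0.08 ] 0.0026 [0.585 0.023 0.086]
weight [ 0.513 -0.292  0.011] 0.0018 [ 0.512 -0.289  0.02 ]
dial [0.472 0.078 0.06 ] 0.0025 [0.471 0.077 0.07 ]
mini [ 0.619 -0.118  0.002] 0.0014 [ 0.617 -0.117  0.008]
plateA(far left) [0.692 0.113 0.053] 0.0148 [0.686 0.105 0.078]
plateB far right [ 0.649 -0.05   0.072] 0.0031 [ 0.648 -0.051  0.078]
plateC near right [ 0.506 -0.017  0.065] 0.0162 [ 0.508 -0.023  0.078]
plateD near left [0.544 0.139 0.061] 0.0014 [0.54  0.138 0.078]
lipR [0.409 0.004 0.013] 0.0095 [0.411 0.    0.02 ]
lipL [0.447 0.166 0.008] 0.0024 [0.445 0.166 0.02 ]
[[-0.335 -0.897 -0.289  0.305]
 [-0.942  0.319  0.102  0.608]
 [ 0.001  0.306 -0.952  0.383]
 [ 0.     0.     0.     1.   ]] [[278.07017626   0.         258.55800822]
 [  0.         278.07017626 195.09642569]
 [  0.           0.           1.        ]]
[560.37172474 -65.41315616]
```

```bash
cat >> h.py <<'E'
def rot(e): return R.from_euler('xyz',e,degrees=True)
def plan(wps,grip,start=None):
    """print rows along world waypoints (pos, rpy) in tool axes; start = (pos, rpy), default measured"""
    o=bot.get_obs(); p,q=(np.array(o['tool_pos']),rot(o['ee_rot'])) if start is None else (np.array(start[0]),rot(start[1]))
    for P,E in wps:
        P=np.array(P); Q=rot(E); w=(q.inv()*Q).as_rotvec(); d=P-p
        n=int(max(np.ceil(np.linalg.norm(d)/.055),np.ceil(np.linalg.norm(w)/.165),1)); rows=[]
        for i in range(n):
            s=q.inv().apply(d/n)*100; rows.append(' '.join('%.2f'%v for v in s)+' '+' '.join('%.3f'%v for v in w/n)+' %g'%grip)
            q=q*R.from_rotvec(w/n)
        p=P; print('; '.join(rows))
E
python3 - <<'E'
from h import *
plan([([.48,.288,.36],[180,0,8.5])],8.7)
E
```

```text
4.45 3.03 0.55 0.000 0.000 -0.061 8.7; 4.25 3.30 0.55 0.000 0.000 -0.061 8.7; 4.04 3.55 0.55 0.000 0.000 -0.061 8.7; 3.82 3.79 0.55 0.000 0.000 -0.061 8.7; 3.58 4.02 0.55 0.000 0.000 -0.061 8.7; 3.32 4.23 0.55 0.000 0.000 -0.061 8.7; 3.06 4.43 0.55 0.000 0.000 -0.061 8.7; 2.78 4.61 0.55 0.000 0.000 -0.061 8.7
```

Emit:
{"fn": "carry_out", "kwargs": {
  "plan": "4.45 3.0 0.55 0 0 -0.06 8.7; 4.25 3.3 0.55 0 0 -0.06 8.7; 4.05 3.55 0.55 0 0 -0.06 8.7; 3.8 3.8 0.55 0 0 -0.06 8.7; 3.6 4.0 0.55 0 0 -0.06 8.7"
}}

```text
time_s: 0.78
tool_pos: [0.3853, 0.417, 0.3769]
ee_rot: [180.0, 0.0, -2.3]
ft_force: [1.1, 1.0, -0.4]
opening: 0.992
gripper_force: 0.0
```

Emit:
{"fn": "carry_out", "kwargs": {
  "plan": "3.3 4.2 0.55 0 0 -0.06 8.7; 3.05 4.4 0.55 0 0 -0.06 8.7; 2.8 4.6 0.55 0 0 -0.06 8.7; 0 0 0 0 0 0 8.7; 0 0 0 0 0 0 8.7"
}}

```text
time_s: 1.4
tool_pos: [0.4787, 0.288, 0.3606]
ee_rot: [180.0, 0.0, 7.8]
ft_force: [-0.2, 0.3, -0.1]
opening: 0.994
gripper_force: 0.0
```

Run:
```python
from h import *
im,K,T=snap('wrist'); np.savez('pics/w1.npz',im=im,K=K,T=T); save(im,'w1.png')
o=bot.get_obs();print(o['time_s'],o['tool_pos'],o['ee_rot'],proj(K,T,[.481,.287,.025]))
```

```text
1.45 [0.4784644  0.28852137 0.36068472] [-1.79993132e+02 -1.88824198e-03  7.90618532e+00] [259.80216559 178.92272216]
```

View pics/w1.png

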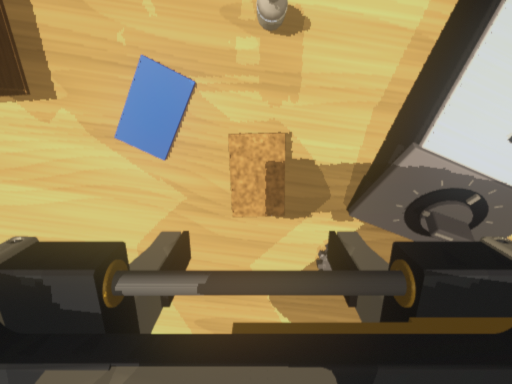

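The wrist view shows the cork sheet at corners (228,134), (287,133), (287,217) and (231,216). The blue one is at (155,107), so the choice is confirmed. Now I segment it, and take a second wrist place for the height.

```bash
cat >> h.py <<'E'
def rect(mask,K,T,z,roi=None):
    """largest blob -> min area rect -> world corners at z, centre, long-axis yaw, sides"""
    if roi is not None: m=np.zeros_like(mask); x0,y0,x1,y1=roi; m[y0:y1,x0:x1]=mask[y0:y1,x0:x1]; mask=m
    mask=cv2.morphologyEx(cv2.morphologyEx(mask,cv2.MORPH_OPEN,np.ones((3,3))),cv2.MORPH_CLOSE,np.ones((5,5)))
    cs,_=cv2.findContours(mask,cv2.RETR_EXTERNAL,cv2.CHAIN_APPROX_NONE); c=max(cs,key=cv2.contourArea)
    W=np.array([onz(K,T,p[0],z)[:2] for p in c]); (cx,cy),(w,h),a=cv2.minAreaRect((W*1000).astype(np.float32))
    if w<h: w,h,a=h,w,a+90
    a=(a+90)%180-90
    return np.array([cx,cy])/1000,w,h,a,c
E
python3 - <<'E'
from h import *
d=np.load('pics/w1.npz'); im,K,T=d['im'],d['K'],d['T']
hsv=cv2.cvtColor(im,cv2.COLOR_RGB2HSV)
for n,(x,y) in dict(cork=(245,170),corksh=(275,185),wood=(215,170),shadow=(305,180),wood2=(260,120)).items(): print(n,hsv[y-5:y+6,x-5:x+6].reshape(-1,3).mean(0).round(),hsv[y-5:y+6,x-5:x+6].reshape(-1,3).std(0).round())
m=((hsv[...,0]<15.5)&(hsv[...,1]>100)).astype(np.uint8)*255
c,w,h,a,ct=rect(m,K,T,.025,(200,110,320,235)); print(c,w,h,a,cv2.boundingRect(ct))
E
```

```text
cork [ 17. 153. 195.] [0. 2. 9.]
corksh [ 16. 160. 120.] [0. 1. 6.]
wood [ 19. 135. 213.] [0. 2. 2.]
shadow [ 18. 149. 133.] [0. 1. 3.]
wood2 [ 22. 126. 214.] [2. 7. 1.]Traceback (most recent call last):
  File "<stdin>", line 6, in <module>
  File "h.py", line 38, in rect
    cs,_=cv2.findContours(mask,cv2.RETR_EXTERNAL,cv2.CHAIN_APPROX_NONE); c=max(cs,key=cv2.contourArea)
                                                                           ~~~^^^^^^^^^^^^^^^^^^^^^^^^
ValueError: max() iterable argument is empty
```

Emit:
{"fn": "carry_out", "kwargs": {
  "plan": "-3 0 3 0 0 0 8.7; -3 0 3 0 0 0 8.7; 0 0 0 0 0 0 8.7; 0 0 0 0 0 0 8.7"
}}

```text
time_s: 1.95
tool_pos: [0.4192, 0.2812, 0.3014]
ee_rot: [-180.0, -0.1, 8.0]
ft_force: [0.2, 0.4, 0.3]
opening: 0.99
gripper_force: 0.0
```

Run:
```python
from h import *
im,K,T=snap('wrist'); np.savez('pics/w2.npz',im=im,K=K,T=T)
A=np.load('pics/w1.npz')
def seg(im,K,T,roi):
    hsv=cv2.cvtColor(im,cv2.COLOR_RGB2HSV); m=((hsv[...,0]<15.5)&(hsv[...,1]>100)).astype(np.uint8)*255
    return rect(m,K,T,.025,roi)
p=proj(K,T,[.481,.287,.025]).astype(int); print(p)
r1=seg(A['im'],A['K'],A['T'],(200,110,320,235)); r2=seg(im,K,T,(p[0]-70,max(p[1]-90,0),p[0]+70,min(p[1]+90,235)))
print(r1[:4],r2[:4],cv2.boundingRect(r2[4]))
# far edge & centre for height
f=lambda c:np.array(cv2.minAreaRect(c)[0])
print(tri(ray(A['K'],A['T'],f(r1[4])),ray(K,T,f(r2[4]))))
```

```text
[262 131]Traceback (most recent call last):
  File "<stdin>", line 8, in <module>
  File "<stdin>", line 6, in seg
  File "h.py", line 38, in rect
    cs,_=cv2.findContours(mask,cv2.RETR_EXTERNAL,cv2.CHAIN_APPROX_NONE); c=max(cs,key=cv2.contourArea)
                                                                           ~~~^^^^^^^^^^^^^^^^^^^^^^^^
ValueError: max() iterable argument is empty
```

```bash
cat > c.py <<'E'
from h import *
def cork(im):
    f=cv2.cvtColor(cv2.GaussianBlur(im,(3,3),0).astype(np.float32)/255,cv2.COLOR_RGB2HSV)
    return ((f[...,0]<35.0)&(f[...,0]>26)&(f[...,1]>.575)).astype(np.uint8)*255
E
python3 - <<'E'
from c import *
f=lambda c:np.array(cv2.minAreaRect(c)[0]); rr=[];ov=[]
for n in('w1','w2'):
    d=np.load(f'pics/{n}.npz'); im,K,T=d['im'],d['K'],d['T']; p=proj(K,T,[.481,.287,.025]).astype(int)
    h=cv2.cvtColor(im.astype(np.float32)/255,cv2.COLOR_RGB2HSV)
    for dx in(-15,15,-42,42): print(dx,h[p[1]-4:p[1]+5,p[0]+dx-4:p[0]+dx+5].reshape(-1,3).mean(0).round(3),end=' ')
    r=rect(cork(im),K,T,.025,(p[0]-80,max(p[1]-100,0),p[0]+80,min(p[1]+90,300))); print(n,r[:4],cv2.boundingRect(r[4])); rr.append((K,T,f(r[4])))
    v=im.copy(); cv2.drawContours(v,[r[4]],-1,(0,255,0),1); ov.append(v[max(p[1]-100,0):][:200,p[0]-120:p[0]+120])
print(tri(ray(*rr[0]),ray(*rr[1])))
save(cv2.resize(np.hstack(ov),None,fx=1.6,fy=1.6),'ov1.png')
E
```

```text
-15 [34.737  0.595  0.781] 15 [32.146  0.629  0.467] -42 [41.472  0.509  0.842] 42 [36.101  0.583  0.527] w1 (array([0.48349506, 0.28944815]), 97.00599670410156, 63.70321273803711, 8.628177642822266) (229, 134, 57, 82)
-15 [34.273  0.597  0.784] 15 [34.252  0.6    0.77 ] -42 [38.19   0.543  0.821] 42 [38.362  0.545  0.769] w2 (array([0.48183575, 0.28962015]), 99.87770080566406, 63.88441467285156, 9.146056175231934) (222, 69, 74, 115)
(array([0.48500589, 0.2905204 , 0.02372757]), np.float64(0.0008902349980237136))
```

View pics/ov1.png

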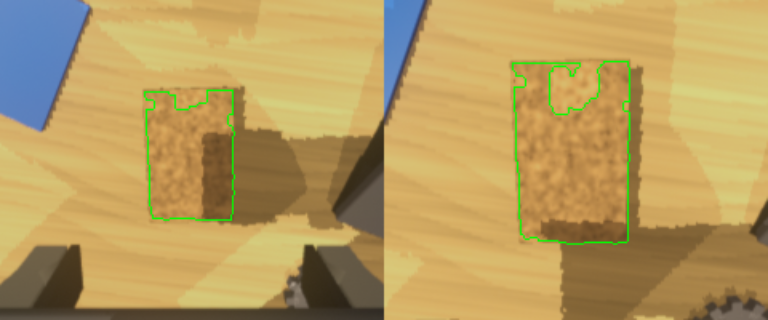

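Segmentation is good: the sheet centre is (0.482, 0.2895), yaw 9°, sides 100×64 and height about 24 mm. Before grasping I look at the plate and dial from two places.

Run:
```python
from h import *
plan([([.53,.04,.43],[180,0,-12]),([.46,.055,.39],[180,0,-12])],8.7)
```

```text
1.27 4.23 -2.14 -0.000 -0.000 0.058 8.7; 1.51 4.15 -2.14 -0.000 -0.000 0.058 8.7; 1.75 4.06 -2.14 -0.000 -0.000 0.058 8.7; 1.98 3.95 -2.14 -0.000 -0.000 0.058 8.7; 2.21 3.83 -2.14 -0.000 -0.000 0.058 8.7; 2.43 3.70 -2.14 -0.000 -0.000 0.058 8.7
-3.58 -0.01 2.00 -0.000 0.000 0.000 8.7; -3.58 -0.01 2.00 -0.000 0.000 0.000 8.7
```

Emit:
{"fn": "carry_out", "kwargs": {
  "plan": "1.3 4.2 -2.1 0 0 0.058 8.7; 1.5 4.15 -2.1 0 0 0.058 8.7; 1.75 4.05 -2.1 0 0 0.058 8.7; 2 3.95 -2.1 0 0 0.058 8.7; 2.2 3.8 -2.1 0 0 0.058 8.7"
}}

```text
time_s: 2.62
tool_pos: [0.5126, 0.0785, 0.4075]
ee_rot: [-179.9, -0.1, -8.8]
ft_force: [0.5, 1.1, -0.3]
opening: 0.991
gripper_force: 0.0
```

Emit:
{"fn": "carry_out", "kwargs": {
  "plan": "2.4 3.7 -2.1 0 0 0.058 8.7; 0 0 0 0 0 0 8.7; 0 0 0 0 0 0 8.7"
}}

```text
time_s: 3.0
tool_pos: [0.5298, 0.0394, 0.4268]
ee_rot: [-180.0, -0.0, -12.1]
ft_force: [0.3, 1.2, -0.7]
opening: 0.991
gripper_force: 0.0
```

Run:
```python
from h import *
im,K,T=snap('wrist'); np.savez('pics/w3.npz',im=im,K=K,T=T)
```

Emit:
{"fn": "carry_out", "kwargs": {
  "plan": "-3.6 0 2 0 0 0 8.7; -3.6 0 2 0 0 0 8.7; 0 0 0 0 0 0 8.7; 0 0 0 0 0 0 8.7"
}}

```text
time_s: 3.55
tool_pos: [0.4594, 0.0554, 0.3871]
ee_rot: [-180.0, -0.0, -11.9]
ft_force: [-0.1, -0.1, 0.7]
opening: 0.994
gripper_force: 0.0
```

Run:
```python
from h import *
im,K,T=snap('wrist'); np.savez('pics/w4.npz',im=im,K=K,T=T)
A=np.load('pics/w3.npz')['im']
save(np.vstack([A[:300],im[:300]]),'w34.png')
```

```text
(no output)
```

View pics/w34.png

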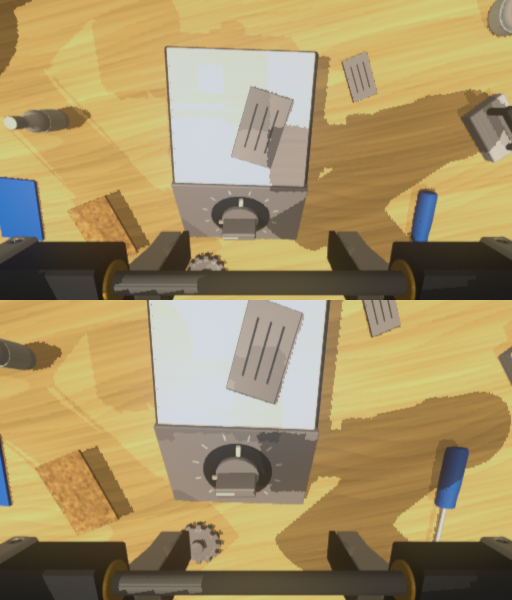

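w3 (top) shows the panel at (252,87), (293,97), (270,167), (232,156), the tab at (240,202) and the pointer nose at (220,222). w4 shows the tab at row 152, column 238, and the pointer nose at (209,170), left of the bar. So the dial has to turn clockwise by about 90°.

```bash
cat > p.py <<'E'
from h import *
V={n:np.load(f'pics/{n}.npz') for n in('w3','w4')}
a,b=V['w3'],V['w4']
# plate: corners via white mask + panel blob inside
for n,d in V.items():
    im,K,T=d['im'],d['K'],d['T']
    hsv=cv2.cvtColor(im,cv2.COLOR_RGB2HSV); 
    for q in ([(262,120),(285,155),(200,130)] if n=='w3' else [(262,60),(200,60),(310,80)]): print(n,q,hsv[q[1]-2:q[1]+3,q[0]-2:q[0]+3].reshape(-1,3).mean(0).round(),end=' ')
    print()
    pl=((hsv[...,1]<45)&(hsv[...,2]>190)).astype(np.uint8)*255
    r=cv2.boundingRect(max(cv2.findContours(pl,0,1)[0],key=cv2.contourArea)); print('plate bb',r)
    v=im.astype(np.float32).max(2)
g=cv2.cvtColor(b['im'],cv2.COLOR_RGB2GRAY)
m=((g<175)).astype(np.uint8)*255
r=rect(m,b['K'],b['T'],.0855,(215,0,316,110)); print('panel w4',r[:4],cv2.boundingRect(r[4]))
E
python3 p.py
```

```text
w3 (262, 120) [ 15.  35. 140.] w3 (285, 155) [ 14.  40. 177.] w3 (200, 130) [108.  13. 222.] 
plate bb (167, 48, 148, 137)
w4 (262, 60) [ 14.  32. 143.] w4 (200, 60) [ 87.   8. 219.] w4 (310, 80) [103.  10. 220.] 
plate bb (149, 0, 177, 129)
panel w4 (array([0.58614221, 0.02426689]), 81.2521743774414, 50.54770278930664, -29.155231475830078) (229, 0, 75, 104)
```

```bash
cat > p2.py <<'E'
from h import *
a,b=[np.load(f'pics/{n}.npz') for n in('w3','w4')]
def quad(d,mask,roi):
    m=np.zeros_like(mask);x0,y0,x1,y1=roi;m[y0:y1,x0:x1]=mask[y0:y1,x0:x1]
    m=cv2.morphologyEx(cv2.morphologyEx(m,cv2.MORPH_CLOSE,np.ones((5,5))),cv2.MORPH_OPEN,np.ones((5,5)))
    c=cv2.convexHull(max(cv2.findContours(m,0,1)[0],key=cv2.contourArea))
    q=cv2.approxPolyN(c,4)[0].astype(float) if hasattr(cv2,'approxPolyN') else cv2.boxPoints(cv2.minAreaRect(c))
    return q[np.argsort(np.arctan2(*(q-q.mean(0)).T[::-1]))]
g=lambda d:cv2.cvtColor(d['im'],cv2.COLOR_RGB2GRAY)
qa=quad(a,((g(a)<160)*255).astype(np.uint8),(225,80,300,172)); qb=quad(b,((g(b)<170)*255).astype(np.uint8),(215,0,316,110))
print('panel',qa.round().tolist(),qb.round().tolist())
for p,q in zip(qa,qb): P,e=tri(ray(a['K'],a['T'],p),ray(b['K'],b['T'],q)); print(P.round(4),round(e,4))
for z,q,d in((.0855,qa,a),(.0855,qb,b)):
    W=np.array([onz(d['K'],d['T'],p,z)[:2] for p in q]); print('panel c',W.mean(0).round(4),np.linalg.norm(W-np.roll(W,-1,0),axis=1).round(4),[np.degrees(np.arctan2(*(W[i]-W[j])[::-1])).round(1) for i,j in((0,3),(1,2))])
# plate: white/shadowed low saturation bright
f=cv2.cvtColor(a['im'],cv2.COLOR_RGB2HSV); m=((f[...,1]<60)&(f[...,2]>100)).astype(np.uint8)*255
qp=quad(a,m,(155,40,330,188)); print('plate',qp.round().tolist())
W=np.array([onz(a['K'],a['T'],p,.0775)[:2] for p in qp]); c=W.mean(0)
print('plate c',c.round(4),np.linalg.norm(W-np.roll(W,-1,0),axis=1).round(4),[np.degrees(np.arctan2(*(W[i]-W[j])[::-1])).round(1) for i,j in((0,3),(1,2),(0,1),(3,2))])
# tab and nose: white blobs around dial
for n,d,roi in(('w3',a,(208,192,275,242)),('w4',b,(198,138,278,200))):
    f=cv2.cvtColor(d['im'],cv2.COLOR_RGB2HSV); x0,y0,x1,y1=roi
    m=(f[y0:y1,x0:x1,2]>150).astype(np.uint8); k,l,s,ce=cv2.connectedComponentsWithStats(m)
    for i in range(1,k):
        if s[i,4]>=4: print(n,'blob',(ce[i]+[x0,y0]).round(1),s[i,2:],onz(d['K'],d['T'],ce[i]+[x0,y0],.056).round(4))
E
python3 p2.py
python3 - <<'E'
import sys; sys.path.insert(0,'.')
from h import *
d=np.load('pics/w4.npz')['im'][125:215,180:300]; d3=np.load('pics/w3.npz')['im'][180:250,195:315]
cv2.imwrite('pics/dial.png',np.vstack([cv2.resize(x,None,fx=3.6,fy=3.6,interpolation=cv2.INTER_CUBIC) for x in(d,d3)])[:,:,::-1])
E
```

```text
panel [[258.0, 59.0], [284.0, 129.0], [270.0, 170.0], [239.0, 127.0]] [[250.0, -9.0], [304.0, 14.0], [276.0, 105.0], [225.0, 88.0]]
[ 0.6751  0.0156 -0.0374] 0.0113
[0.5884 0.0031 0.172 ] 0.0055
[0.5389 0.0233 0.0894] 0.0021
[ 0.5812  0.0764 -0.1221] 0.0211
panel c [0.5926 0.0215] [0.0772 0.0495 0.0607 0.0725] [np.float64(-29.2), np.float64(-29.9)]
panel c [0.5862 0.0246] [0.0503 0.0794 0.0508 0.0816] [np.float64(-29.2), np.float64(-28.8)]
plate [[165.0, 46.0], [316.0, 52.0], [304.0, 187.0], [173.0, 187.0]]
plate c [0.5976 0.0477] [0.1604 0.1497 0.1611 0.1555] [np.float64(-14.3), np.float64(-14.1), np.float64(75.9), np.float64(78.0)]
w3 blob [240.1 218. ] [  67   50 1320] [0.4748 0.0774 0.056 ]
w3 blob [240.5 202.5] [ 4  8 30] [0.4964 0.0717 0.056 ]
w3 blob [238.7 214.1] [ 31   8 193] [0.4807 0.0779 0.056 ]
w3 blob [220.6 221.8] [ 4  4 13] [0.4748 0.1046 0.056 ]
w4 blob [224.4 174.3] [  80   62 1443] [0.4762 0.0923 0.056 ]
w4 blob [237.6 151. ] [ 5 11 45] [0.4991 0.0713 0.056 ]
w4 blob [235.5 166.8] [ 39  12 332] [0.4821 0.0778 0.056 ]
w4 blob [214.2 177.3] [ 5  5 20] [0.4752 0.1046 0.056 ]
```

View pics/dial.png

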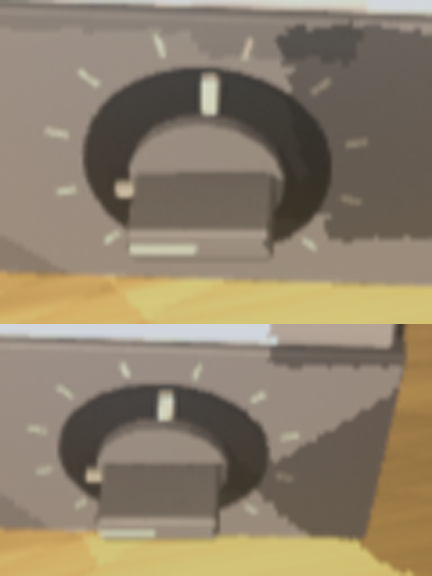

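The crop shows the white tab at the top of the ring, the nose on the left, and the white line on the left half of the bar. I cast these onto the slope's plane.

```bash
cat > d.py <<'E'
from h import *
a,b=[np.load(f'pics/{n}.npz') for n in('w3','w4')]
for p,q in(((293,97),(304,14)),((270.5,168),(276,105)),((232,156),(225.5,88))): P,e=tri(ray(a['K'],a['T'],p),ray(b['K'],b['T'],q)); print('panel corner',P.round(4),round(e,4))
for nm,p,q in(('tab',(240.5,202.5),(237.6,151)),('nose',(220.6,221.8),(214.2,177.3)),('plateNL',(173,184),(155.5,125.5)),('plateNR',(306,187),(318,130))): P,e=tri(ray(a['K'],a['T'],p),ray(b['K'],b['T'],q)); print(nm,P.round(4),round(e,4))
for yaw in(-12.5,-14):
    Rp=R.from_euler('z',yaw,degrees=True).as_matrix(); O=np.array([.5976,.0477,0])-Rp@[.0575,0,0]
    u=Rp@[np.cos(np.pi/6),0,.5]; n=Rp@[-.5,0,np.cos(np.pi/6)]; v=Rp@[0,1,0]
    C=O+Rp@[-.07,0,.049]; print(yaw,'C',C.round(4),'grip',(C+.027*n).round(4))
    for k,d,px,h in(('tab',a,(240.5,202.5),.0075),('tab',b,(237.6,151),.0075),('nose',a,(220.6,221.8),.009),('nose',b,(214.2,177.3),.009)):
        c,r=ray(d['K'],d['T'],px); X=c+r*(((C+h*n)-c)@n)/(r@n)-C; print(k,'up %.1f left %.1f mm acw %.1f'%(1000*X@u,1000*X@v,np.degrees(np.arctan2(X@v,X@u))))
E
python3 d.py
```

```text
panel corner [ 0.6124 -0.0188  0.0685] 0.0015
panel corner [0.5387 0.0224 0.0785] 0.0018
panel corner [0.5634 0.0653 0.0829] 0.0016
tab [0.501  0.0698 0.07  ] 0.0001
nose [0.4757 0.1041 0.0581] 0.0
plateNL [0.5441 0.1441 0.0778] 0.0002
plateNR [ 0.5062 -0.0152  0.0777] 0.001
-12.5 C [0.4731 0.0753 0.049 ] grip [0.4599 0.0782 0.0724]
tab up 39.2 left 0.2 mm acw 0.3
tab up 37.9 left 0.4 mm acw 0.6
nose up 0.3 left 28.9 mm acw 89.4
nose up 0.6 left 28.8 mm acw 88.9
-14 C [0.4739 0.0785 0.049 ] grip [0.4608 0.0818 0.0724]
tab up 39.2 left -2.3 mm acw -3.4
tab up 37.9 left -2.2 mm acw -3.3
nose up -0.8 left 25.5 mm acw 91.8
nose up -0.4 left 25.5 mm acw 90.9
```

Run:
```python
from h import *
plan([([.482,.2895,.28],[180,0,9]),([.482,.2895,.1945],[180,0,9])],8.7)
```

```text
-0.53 -4.67 2.15 -0.000 -0.000 -0.073 8.7; -0.19 -4.70 2.15 -0.000 -0.000 -0.073 8.7; 0.15 -4.70 2.15 -0.000 -0.000 -0.073 8.7; 0.50 -4.68 2.14 -0.000 -0.000 -0.073 8.7; 0.84 -4.63 2.14 -0.000 -0.000 -0.073 8.7
-0.00 -0.00 4.28 0.000 -0.000 -0.000 8.7; -0.00 -0.00 4.28 0.000 -0.000 -0.000 8.7
```

Emit:
{"fn": "carry_out", "kwargs": {
  "plan": "-0.5 -4.65 2.15 0 0 -0.073 8.7; -0.2 -4.7 2.15 0 0 -0.073 8.7; 0.15 -4.7 2.15 0 0 -0.073 8.7; 0.5 -4.7 2.15 0 0 -0.073 8.7; 0.85 -4.65 2.15 0 0 -0.073 8.7"
}}

```text
time_s: 4.22
tool_pos: [0.4829, 0.291, 0.2785]
ee_rot: [-180.0, -0.0, 9.0]
ft_force: [0.3, 1.3, 0.4]
opening: 0.995
gripper_force: 0.0
```

Emit:
{"fn": "carry_out", "kwargs": {
  "plan": "0 0 0 0 0 0 8.7; 0 0 3 0 0 0 8.7; 0 0 0 0 0 0 8.7; 0 0 0 0 0 0 8.7"
}}

```text
time_s: 4.72
tool_pos: [0.4827, 0.2888, 0.2501]
ee_rot: [-180.0, -0.0, 8.9]
ft_force: [-0.1, -0.3, 0.6]
opening: 0.992
gripper_force: 0.0
```

Run:
```python
from c import *
im,K,T=snap('wrist'); p=proj(K,T,[.482,.2895,.025]).astype(int); print(p)
r=rect(cork(im),K,T,.025,(p[0]-100,max(p[1]-120,0),p[0]+100,min(p[1]+90,330))); print(r[:4],cv2.boundingRect(r[4]))
plan([([.482,.2895,.1945],[180,0,9])],8.7)
```

```text
[257 217]
(array([0.48399802, 0.2900589 ]), 99.80967712402344, 63.636688232421875, 8.78576374053955) (215, 152, 85, 119)
-0.03 -0.03 2.80 -0.000 -0.001 -0.001 8.7; -0.03 -0.04 2.80 -0.000 -0.001 -0.001 8.7
```

Emit:
{"fn": "carry_out", "kwargs": {
  "plan": "0.1 -0.1 2.8 0 0 0 8.7; 0 0 2.75 0 0 0 8.7; 0 0 0 0 0 0 8.7; 0 0 0 0 0 0 5.5; 0 0 0 0 0 0 5.5"
}}

```text
time_s: 5.4
tool_pos: [0.4834, 0.2903, 0.1952]
ee_rot: [-179.9, -0.1, 8.9]
ft_force: [0.3, -0.0, 0.7]
opening: 0.826
gripper_force: 0.0
```

Emit:
{"fn": "carry_out", "kwargs": {
  "plan": "0 0 0 0 0 0 5.5; 0 0 0 0 0 0 5.5; 0 0 -1 0 0 0 5.5; 0 0 -3 0 0 0 5.5; 0 0 0 0 0 0 5.5"
}}

```text
time_s: 6.02
tool_pos: [0.4836, 0.2906, 0.2363]
ee_rot: [-179.8, -0.2, 8.9]
ft_force: [-0.6, -0.6, 0.0]
opening: 0.724
gripper_force: 30.0
```

Run:
```python
from c import *
im,K,T=snap('wrist'); o=bot.get_obs(); t=o['tool_pos']; z=t[2]-.170; p=proj(K,T,[t[0],t[1],z]).astype(int); print(p,t,o['ee_rot'])
r=rect(cork(im),K,T,z,(p[0]-100,max(p[1]-120,0),p[0]+100,min(p[1]+100,350))); print(r[:4],cv2.boundingRect(r[4]))
save(im,'held.png')
plan([([.51,.19,.34],[180,0,-8]),([.586,.0245,.34],[180,0,-29.2])],5.5)
```

```text
[260 251] [0.48310862 0.29020076 0.23508437] [-1.79901503e+02 -1.10315378e-01  8.89653001e+00]
(array([0.50420425, 0.29581711]), 67.2949447631836, 67.25745391845703, -80.95219421386719) (201, 162, 116, 108)
0.38 3.43 -3.50 -0.001 -0.001 0.098 5.5; 0.71 3.38 -3.50 -0.001 -0.001 0.098 5.5; 1.04 3.30 -3.50 -0.001 -0.001 0.098 5.5
2.46 3.83 0.00 0.000 -0.000 0.093 5.5; 2.80 3.59 0.00 0.000 -0.000 0.093 5.5; 3.12 3.32 0.00 0.000 -0.000 0.093 5.5; 3.41 3.01 0.00 0.000 -0.000 0.093 5.5
```

View pics/held.png

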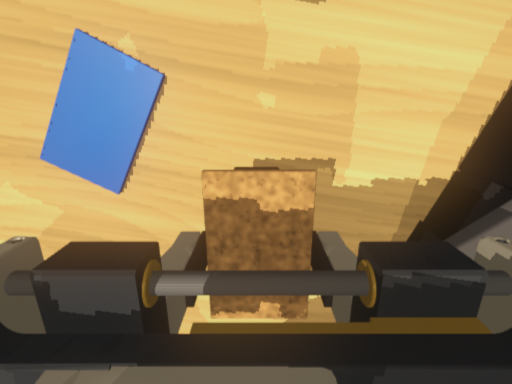

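The sheet is held, with corners (202,170), (316,169), (308,318) and (210,318). I check its tilt and offset in the grip.

Run:
```python
from h import *
o=bot.get_obs(); s=bot.snapshot('wrist'); K=np.array(s['mtx']); T=np.array(s['tool_from_camera'])
print(T.round(4).tolist(), bot.tcp_to_grasp)
px=np.array([[202,170],[316.5,169.5],[309,318.5],[209.5,318.5]],float)
obj=np.array([[.05,-.032,0],[.05,.032,0],[-.05,.032,0],[-.05,-.032,0]])
ok,rv,tv=cv2.solvePnP(obj,px,K,None); M=T@np.vstack([np.c_[cv2.Rodrigues(rv)[0],tv],[0,0,0,1]])
print('sheet top centre in tool',M[:3,3].round(4),R.from_matrix(M[:3,:3]).as_euler('xyz',degrees=True).round(1))
```

```text
[[0.0003, -0.952, -0.3062, 0.0836], [1.0, 0.0004, -0.0002, -0.0001], [0.0004, -0.3062, 0.952, 0.0207], [0.0, 0.0, 0.0, 1.0]] 0.1593
sheet top centre in tool [-0.0002  0.0003  0.1714] [ 0.  -1.2 -0.1]
```

Emit:
{"fn": "carry_out", "kwargs": {
  "plan": "0.4 3.45 -3.5 0 0 0.098 5.5; 0.7 3.4 -3.5 0 0 0.098 5.5; 1.05 3.3 -3.5 0 0 0.098 5.5; 2.45 3.8 0 0 0 0.093 5.5; 2.8 3.6 0 0 0 0.093 5.5"
}}

```text
time_s: 6.75
tool_pos: [0.5484, 0.1058, 0.3387]
ee_rot: [-180.0, 0.0, -18.8]
ft_force: [0.1, -0.5, 0.6]
opening: 0.72
gripper_force: 30.0
```

Emit:
{"fn": "carry_out", "kwargs": {
  "plan": "3.1 3.3 0 0 0 0.093 5.5; 3.4 3 0 0 0 0.093 5.5; 0 0 0 0 0 0 5.5; 0 0 0 0 0 0 5.5; 0 0 0 0 0 0 5.5"
}}

```text
time_s: 7.38
tool_pos: [0.5857, 0.0254, 0.3384]
ee_rot: [180.0, 0.0, -29.2]
ft_force: [-0.9, -0.5, 0.4]
opening: 0.72
gripper_force: 30.0
```

Run:
```python
from h import *
im,K,T=snap('wrist'); save(im,'over.png')
plan([([.586,.0245,.275],[180,0,-29.2]),([.586,.0245,.2635],[180,0,-29.2]),([.586,.0245,.261],[180,0,-29.2])],5.5)
```

```text
0.04 0.04 3.18 0.000 0.000 0.000 5.5; 0.04 0.04 3.18 0.000 0.000 0.000 5.5
-0.00 -0.00 1.15 -0.000 -0.000 -0.000 5.5
-0.00 -0.00 0.25 0.000 0.000 0.000 5.5
```

Emit:
{"fn": "carry_out", "kwargs": {
  "plan": "0 0.05 3.2 0 0 0 5.5; 0 0.05 3.2 0 0 0 5.5; 0 0 0.9 0 0 0 5.5; 0 0 0 0 0 0 5.5; 0 0 0 0 0 0 5.5"
}}

```text
time_s: 8.05
tool_pos: [0.5861, 0.0242, 0.267]
ee_rot: [-179.9, -0.1, -29.2]
ft_force: [0.5, -0.4, -1.0]
opening: 0.719
gripper_force: 30.0
```

Emit:
{"fn": "carry_out", "kwargs": {
  "plan": "0 0 0.2 0 0 0 5.5; 0 0 0 0 0 0 5.5; 0 0 0 0 0 0 5.5"
}}

```text
time_s: 8.43
tool_pos: [0.5856, 0.0237, 0.2639]
ee_rot: [-180.0, -0.0, -29.3]
ft_force: [-0.8, 1.0, -0.3]
opening: 0.72
gripper_force: 30.0
```

Emit:
{"fn": "carry_out", "kwargs": {
  "plan": "0 0 0.15 0 0 0 5.5; 0 0 0 0 0 0 5.5; 0 0 0 0 0 0 5.5"
}}

```text
time_s: 8.8
tool_pos: [0.5855, 0.0238, 0.2621]
ee_rot: [180.0, 0.0, -29.3]
ft_force: [-0.1, -0.6, -1.0]
opening: 0.721
gripper_force: 30.0
```

Emit:
{"fn": "carry_out", "kwargs": {
  "plan": "0 0 0.1 0 0 0 5.5; 0 0 0 0 0 0 5.5; 0 0 0 0 0 0 5.5"
}}

```text
time_s: 9.18
tool_pos: [0.5855, 0.0238, 0.2611]
ee_rot: [180.0, 0.0, -29.3]
ft_force: [-0.6, 0.2, 0.7]
opening: 0.729
gripper_force: 30.0
```

Emit:
{"fn": "carry_out", "kwargs": {
  "plan": "0 0 0 0 0 0 6.8; 0 0 0 0 0 0 7.2; 0 0 0 0 0 0 8.7; 0 0 0 0 0 0 8.7; 0 0 0 0 0 0 8.7"
}}

```text
time_s: 9.8
tool_pos: [0.5855, 0.0238, 0.2611]
ee_rot: [180.0, 0.0, -29.3]
ft_force: [1.0, -0.5, 0.1]
opening: 0.992
gripper_force: 0.0
```

Emit:
{"fn": "carry_out", "kwargs": {
  "plan": "0 0 -3 0 0 0 8.7; 0 0 -5 0 0 0 8.7; -2 0 -4 0 0 0 8.7; -2 0 0 0 0 0 8.7; 0 0 0 0 0 0 8.7"
}}

```text
time_s: 10.42
tool_pos: [0.5494, 0.0437, 0.3812]
ee_rot: [-180.0, 0.0, -29.2]
ft_force: [0.6, 0.4, -0.5]
opening: 0.994
gripper_force: 0.0
```

Run:
```python
from c import *
im,K,T=snap('wrist'); o=bot.get_obs(); p=proj(K,T,[.586,.024,.0905]).astype(int); print(p,o['tool_pos'])
# on white plate: cork = saturated
f=cv2.cvtColor(im,cv2.COLOR_RGB2HSV); m=((f[...,1]>100)).astype(np.uint8)*255
r=rect(m,K,T,.0905,(max(p[0]-80,0),max(p[1]-90,0),p[0]+80,min(p[1]+90,384))); print(r[:4],cv2.boundingRect(r[4]))
save(im,'placed.png'); np.savez('pics/placed.npz',im=im,K=K,T=T)
```

```text
[258 150] [0.54995881 0.04350624 0.38074205]
(array([0.58550195, 0.02386002]), 97.73646545410156, 62.779640197753906, -29.198993682861328) (225, 98, 68, 102)
```

View pics/placed.png

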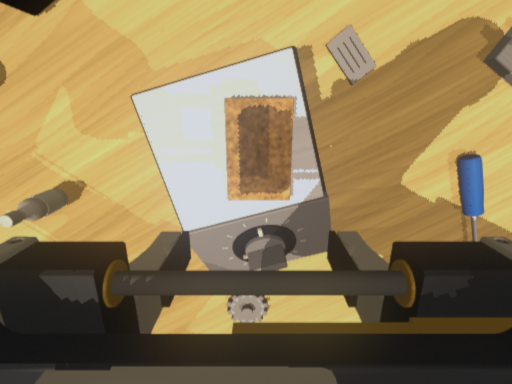

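The sheet lies flat and square at (0.5855, 0.0239), yaw −29.2°, covering the panel. Weight next.

Run:
```python
from h import *
plan([([.487,-.305,.38],[180,0,30])],8.7)
```

```text
1.65 4.78 0.01 -0.000 0.000 -0.148 8.7; 0.92 4.97 0.01 -0.000 0.000 -0.148 8.7; 0.18 5.06 0.01 -0.000 0.000 -0.148 8.7; -0.56 5.03 0.01 -0.000 0.000 -0.148 8.7; -1.30 4.89 0.01 -0.000 0.000 -0.148 8.7; -2.00 4.65 0.01 -0.000 0.000 -0.148 8.7; -2.66 4.30 0.01 -0.000 0.000 -0.148 8.7
```

Emit:
{"fn": "carry_out", "kwargs": {
  "plan": "1.65 4.8 0 0 0 -0.148 8.7; 0.9 5 0 0 0 -0.148 8.7; 0.2 5.05 0 0 0 -0.148 8.7; -0.55 5.05 0 0 0 -0.148 8.7; -1.3 4.9 0 0 0 -0.148 8.7"
}}

```text
time_s: 11.1
tool_pos: [0.5053, -0.2081, 0.38]
ee_rot: [-180.0, 0.1, 13.4]
ft_force: [-0.0, -0.2, 0.4]
opening: 0.993
gripper_force: 0.0
```

Emit:
{"fn": "carry_out", "kwargs": {
  "plan": "-2 4.65 0 0 0 -0.148 8.7; -2.65 4.3 0 0 0 -0.148 8.7; 0 0 0 0 0 0 8.7; 0 0 0 0 0 0 8.7"
}}

```text
time_s: 11.6
tool_pos: [0.4878, -0.3061, 0.3799]
ee_rot: [-179.9, 0.1, 29.9]
ft_force: [-0.3, 0.3, 0.1]
opening: 0.997
gripper_force: 0.0
```

Run:
```python
from h import *
im,K,T=snap('wrist'); np.savez('pics/w5.npz',im=im,K=K,T=T)
```

Emit:
{"fn": "carry_out", "kwargs": {
  "plan": "-3 0 4 0 0 0 8.7; -3 0 4 0 0 0 8.7; 0 0 0 0 0 0 8.7; 0 0 0 0 0 0 8.7"
}}

```text
time_s: 12.15
tool_pos: [0.4369, -0.3354, 0.3017]
ee_rot: [180.0, -0.0, 30.1]
ft_force: [-0.1, 0.1, 0.1]
opening: 0.991
gripper_force: 0.0
```

Run:
```python
from h import *
im,K,T=snap('wrist'); np.savez('pics/w6.npz',im=im,K=K,T=T)
d=np.load('pics/w5.npz')
for q in((d['K'],d['T']),(K,T)): print(proj(*q,[.513,-.29,.02]))
def crop(im,K,T):
    p=proj(K,T,[.513,-.29,.03]).astype(int); x=int(np.clip(p[0]-90,0,512-180)); y=int(np.clip(p[1]-90,0,200)); print(x,y); return cv2.resize(im[y:y+180,x:x+180],(396,396),interpolation=cv2.INTER_CUBIC)
save(np.hstack([crop(d['im'],d['K'],d['T']),crop(im,K,T)]),'wt.png')
```

```text
[257.95461868 151.55355494]
[257.28380097  99.95183748]
167 62
167 9
```

View pics/wt.png

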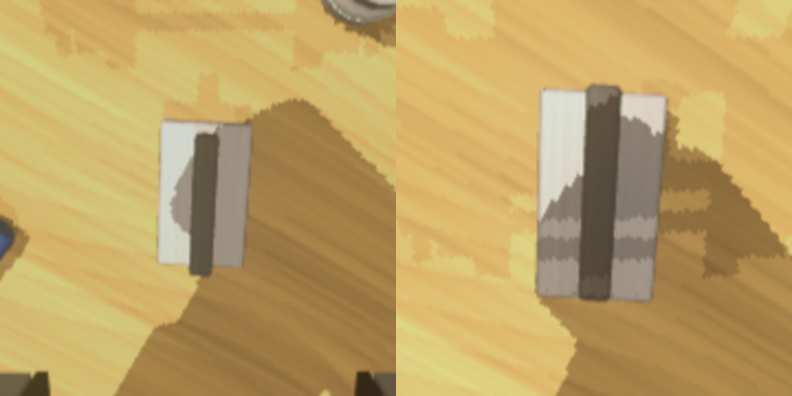

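The crop shows the weight's block with the dark handle bar running up the middle: left (195,134)–(211,276), right (190,87)–(215,300) in crop pixels at scale 2.2. I segment the bar and triangulate it.

Run:
```python
from h import *
L=[]
for n,off,roi in(('w5',(167,62),(245,118,272,190)),('w6',(167,9),(245,44,275,150))):
    d=np.load(f'pics/{n}.npz'); g=d['im'].max(2); m=(g<105).astype(np.uint8)*255
    r=rect(m,d['K'],d['T'],.056,roi); print(n,r[0].round(4),r[1:4],cv2.boundingRect(r[4])); L.append((d,r))
    # block: low saturation
    f=cv2.cvtColor(d['im'],cv2.COLOR_RGB2HSV); b=rect(((f[...,1]<60)*255).astype(np.uint8),d['K'],d['T'],.02,(225,40,290,195)); print(' block',b[0].round(4),b[1:4])
hand=[[(195,134),(219,134),(211,276),(189,275)],[(190,87),(225,87),(215,300),(183,298)]]
P=[]
for p,q in zip(*hand):
    X,e=tri(ray(L[0][0]['K'],L[0][0]['T'],np.array(p)/2.2+[167,62]),ray(L[1][0]['K'],L[1][0]['T'],np.array(q)/2.2+[167,9])); P.append(X); print(X.round(4),round(e,4))
P=np.array(P);print(P.mean(0).round(4)); v=P[0]+P[1]-P[2]-P[3]; print(np.degrees(np.arctan2(v[1],v[0])),np.linalg.norm(v)/2)
```

```text
w5 [ 0.5148 -0.2906] (69.3613510131836, 11.184907913208008, 27.730627059936523) (254, 123, 12, 64)
 block [ 0.5145 -0.2905] (78.56803131103516, 48.55991744995117, 27.297264099121094)
w6 [ 0.5126 -0.2916] (66.44830322265625, 11.80229377746582, 27.203182220458984) (250, 53, 19, 92)
 block [ 0.509  -0.2801] (77.58930206298828, 23.729909896850586, 28.49113655090332)
[ 0.5426 -0.2699  0.0505] 0.0005
[ 0.5485 -0.2801  0.0506] 0.0004
[ 0.4854 -0.3128  0.0553] 0.0005
[ 0.4803 -0.3024  0.0561] 0.0001
[ 0.5142 -0.2913  0.0531]
27.4763790734418 0.07082055616942479
```

Run:
```python
from h import *
plan([([.5145,-.2908,.26],[180,0,27.5]),([.5145,-.2908,.209],[180,0,27.5])],5)
```

```text
4.46 0.01 2.11 0.001 -0.000 0.023 5; 4.46 -0.09 2.11 0.001 -0.000 0.023 5
0.00 -0.00 5.10 0.000 0.000 0.000 5
```

Emit:
{"fn": "carry_out", "kwargs": {
  "plan": "4.45 0 2.1 0 0 0.023 5; 4.45 -0.1 2.1 0 0 0.023 5; 0 0 0 0 0 0 5; 0 0 0 0 0 0 5; 0 0 0 0 0 0 5"
}}

```text
time_s: 12.82
tool_pos: [0.5129, -0.2915, 0.2602]
ee_rot: [179.9, -0.1, 27.5]
ft_force: [-0.8, -0.0, -0.3]
opening: 0.578
gripper_force: 0.0
```

Emit:
{"fn": "carry_out", "kwargs": {
  "plan": "0 0 2.5 0 0 0 5; 0 0 2.5 0 0 0 5; 0 0 0 0 0 0 5; 0 0 0 0 0 0 5"
}}

```text
time_s: 13.32
tool_pos: [0.5132, -0.2917, 0.2104]
ee_rot: [179.9, -0.1, 27.4]
ft_force: [0.1, 0.8, 0.2]
opening: 0.571
gripper_force: 0.0
```

Emit:
{"fn": "carry_out", "kwargs": {
  "plan": "0.15 0 0.15 0 0 0 3; 0 0 0 0 0 0 1.6; 0 0 0 0 0 0 0; 0 0 0 0 0 0 0; 0 0 0 0 0 0 0"
}}

```text
time_s: 13.95
tool_pos: [0.5144, -0.2906, 0.2077]
ee_rot: [180.0, -0.0, 27.5]
ft_force: [1.5, -0.5, -0.3]
opening: 0.134
gripper_force: 30.0
```

Emit:
{"fn": "carry_out", "kwargs": {
  "plan": "0 0 0 0 0 0 0; 0 0 0 0 0 0 0; 0 0 -0.5 0 0 0 0; 0 0 -1.5 0 0 0 0; 0 0 0 0 0 0 0"
}}

```text
time_s: 14.58
tool_pos: [0.5148, -0.2907, 0.2291]
ee_rot: [179.9, -0.1, 27.5]
ft_force: [0.5, -0.3, -6.1]
opening: 0.13
gripper_force: 30.0
```

Run:
```python
from h import *
plan([([.515,-.29,.36],[180,0,27.5]),([.5855,.0239,.36],[180,0,-29.2]),([.5855,.0239,.31],[180,0,-29.2])],0)
```

```text
0.02 -0.01 -4.36 0.001 -0.001 -0.000 0; 0.02 -0.01 -4.36 0.001 -0.001 -0.000 0; 0.02 -0.02 -4.36 0.001 -0.001 -0.000 0
3.46 -4.10 -0.00 -0.000 -0.000 0.165 0; 2.74 -4.61 -0.00 -0.000 -0.000 0.165 0; 1.94 -5.00 -0.00 -0.000 -0.000 0.165 0; 1.10 -5.25 -0.00 -0.000 -0.000 0.165 0; 0.22 -5.36 -0.00 -0.000 -0.000 0.165 0; -0.66 -5.32 -0.00 -0.000 -0.000 0.165 0
-0.00 -0.00 5.00 0.000 -0.000 0.000 0
```

Emit:
{"fn": "carry_out", "kwargs": {
  "plan": "0 0 -4 0 0 0 0; 0 0 -5 0 0 0 0; 0 0 -4 0 0 0 0; 0 0 0 0 0 0 0"
}}

```text
time_s: 15.08
tool_pos: [0.515, -0.2908, 0.3614]
ee_rot: [179.7, -0.3, 27.5]
ft_force: [0.7, -0.8, -7.7]
opening: 0.135
gripper_force: 30.0
```

Emit:
{"fn": "carry_out", "kwargs": {
  "plan": "3.45 -4.1 0 0 0 0.165 0; 2.75 -4.6 0 0 0 0.165 0; 1.95 -5 0 0 0 0.165 0; 1.1 -5.25 0 0 0 0.165 0; 0.2 -5.35 0 0 0 0.165 0"
}}

```text
time_s: 15.7
tool_pos: [0.5727, -0.0274, 0.3558]
ee_rot: [179.9, 0.1, -20.1]
ft_force: [1.7, 0.2, -5.5]
opening: 0.134
gripper_force: 30.0
```

Emit:
{"fn": "carry_out", "kwargs": {
  "plan": "-0.65 -5.3 0 0 0 0.165 0; 0 0 0 0 0 0 0; 0 0 0 0 0 0 0; 0 0 0 0 0 0 0"
}}

```text
time_s: 16.2
tool_pos: [0.5846, 0.022, 0.3569]
ee_rot: [179.9, 0.1, -29.3]
ft_force: [0.2, -1.4, -5.0]
opening: 0.133
gripper_force: 30.0
```

Run:
```python
from h import *
o=bot.get_obs(); t=o['tool_pos']
im,K,T=snap('wrist'); save(im,'wheld.png')
# bar and block orientation in tool frame
g=im.max(2); z=t[2]-.1522
r=rect(((g<105)*255).astype(np.uint8),K,T,t[2]-.1517,(235,150,285,330)); print('bar',r[:4],cv2.boundingRect(r[4]))
plan([([.5855,.0239,.305],[180,0,-29.2])],0); print(t,o['ee_rot'],o['ft_force'])
```

```text
bar (array([0.58570917, 0.02081499]), 85.60017395019531, 28.71058464050293, -29.300628662109375) (235, 189, 50, 141)
-0.02 -0.21 5.21 0.001 0.001 -0.002 0
[0.5846481  0.02202957 0.35685199] [ 1.79942934e+02  6.25639544e-02 -2.92922351e+01] [ 0.21430616 -1.39543548 -4.9724019 ]
```

View pics/wheld.png

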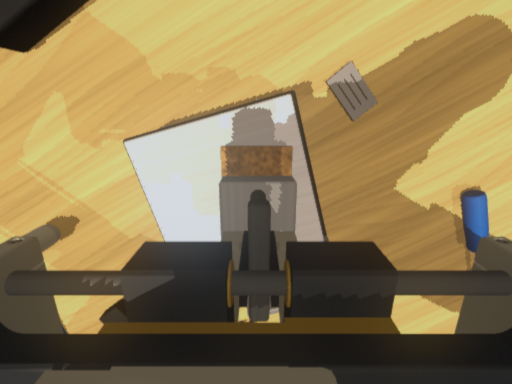

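The weight hangs level and square, with the block's far edge at (220,180)–(296,180), parallel to the sheet edge at row 147. Lowering it gently.

Emit:
{"fn": "carry_out", "kwargs": {
  "plan": "0 -0.2 2.6 0 0 0 0; 0 0 1.7 0 0 0 0; 0 0 0.9 0 0 0 0; 0 0 0 0 0 0 0; 0 0 0 0 0 0 0"
}}

```text
time_s: 16.88
tool_pos: [0.5864, 0.0247, 0.3064]
ee_rot: [-180.0, -0.1, -29.3]
ft_force: [-0.4, -0.7, -5.7]
opening: 0.135
gripper_force: 30.0
```

Emit:
{"fn": "carry_out", "kwargs": {
  "plan": "0 0 0.2 0 0 0 0; 0 0 0.2 0 0 0 0; 0 0 0 0 0 0 0; 0 0 0 0 0 0 0"
}}

```text
time_s: 17.38
tool_pos: [0.5861, 0.0247, 0.3017]
ee_rot: [-180.0, -0.0, -29.3]
ft_force: [0.1, 0.2, -5.8]
opening: 0.134
gripper_force: 30.0
```

Emit:
{"fn": "carry_out", "kwargs": {
  "plan": "0 0 0.1 0 0 0 0; 0 0 0.1 0 0 0 0; 0 0 0 0 0 0 0"
}}

```text
time_s: 17.75
tool_pos: [0.5861, 0.0248, 0.3001]
ee_rot: [-180.0, -0.0, -29.3]
ft_force: [-1.6, 2.8, -1.3]
opening: 0.133
gripper_force: 30.0
```

Emit:
{"fn": "carry_out", "kwargs": {
  "plan": "0 0 0.1 0 0 0 0; 0 0 0 0 0 0 0; 0 0 0 0 0 0 0"
}}

```text
time_s: 18.12
tool_pos: [0.5862, 0.025, 0.2997]
ee_rot: [-179.9, -0.0, -29.2]
ft_force: [-4.3, 3.5, 4.7]
opening: 0.131
gripper_force: 30.0
```

Emit:
{"fn": "carry_out", "kwargs": {
  "plan": "0 0 -0.05 0 0 0 0; 0 0 0 0 0 0 2; 0 0 0 0 0 0 3.5; 0 0 0 0 0 0 5; 0 0 0 0 0 0 5"
}}

```text
time_s: 18.75
tool_pos: [0.5861, 0.0246, 0.2992]
ee_rot: [180.0, -0.0, -29.3]
ft_force: [0.1, 0.7, -0.1]
opening: 0.506
gripper_force: 0.0
```

Emit:
{"fn": "carry_out", "kwargs": {
  "plan": "0 0 -1 0 0 0 5; 0 0 -4 0 0 0 5; 0 0 -5 0 0 0 5; -3 0 -2 0 0 0 5; 0 0 0 0 0 0 5"
}}

```text
time_s: 19.38
tool_pos: [0.5591, 0.0397, 0.4224]
ee_rot: [-179.8, -0.2, -29.2]
ft_force: [0.5, 1.5, 0.6]
opening: 0.567
gripper_force: 0.0
```

Run:
```python
from c import *
im,K,T=snap('wrist'); np.savez('pics/w7.npz',im=im,K=K,T=T); f=cv2.cvtColor(im,cv2.COLOR_RGB2HSV)
p=proj(K,T,[.586,.024,.0905]).astype(int); print(p)
roi=(p[0]-60,max(p[1]-75,0),p[0]+60,min(p[1]+75,235))
r=rect(((f[...,1]>100)*255).astype(np.uint8),K,T,.0905,roi); print('cork hull',r[:4],cv2.boundingRect(r[4]))
g=im.max(2); r=rect(((g<90)*255).astype(np.uint8),K,T,.1465,(p[0]-20,0,p[0]+20,230)); print('bar',r[:4],cv2.boundingRect(r[4]))
```

```text
[260 155]
cork hull (array([ 0.58260272, -0.03377591]), 108.86474609375, 23.853107452392578, -25.41674041748047) (296, 80, 24, 101)
bar (array([0.5945578 , 0.02154066]), 51.01247024536133, 10.186051368713379, -28.84545135498047) (253, 128, 12, 56)
```

Run:
```python
from h import *
d=np.load('pics/w7.npz'); im,K,T=d['im'],d['K'],d['T']; f=cv2.cvtColor(im,cv2.COLOR_RGB2HSV)
c=[proj(K,T,np.array([.5855,.0239,.0905])+R.from_euler('z',-29.2,degrees=True).apply([x*.057,y*.039,0])) for x,y in((1,1),(1,-1),(-1,-1),(-1,1))]
M=np.zeros(im.shape[:2],np.uint8); cv2.fillPoly(M,[np.array(c).astype(int)],255)
m=((f[...,1]>100)*255).astype(np.uint8)&M
pts=cv2.findNonZero(m)[:,0]; W=np.array([onz(K,T,q,.0905)[:2] for q in pts]); (a,(w,h),an)=cv2.minAreaRect((W*1000).astype(np.float32)); print(len(pts),a,w,h,an)
b=((f[...,1]<60)*255).astype(np.uint8)&M
L=R.from_euler('z',-29.2,degrees=True)
def loc(z,msk):
    q=cv2.findNonZero(msk)[:,0]; W=np.array([onz(K,T,p,z) for p in q])-[.5855,.0239,z]; X=L.inv().apply(W)[:,:2]*1000; return X
X=loc(.0905,m); print('cork local',np.percentile(X,[1,99],axis=0).round(1).tolist())
X=loc(.1105,b&cv2.erode(M,np.ones((7,7)))); print('block local',np.percentile(X,[2,98],axis=0).round(1).tolist())
# dial data in this view too
for nm,P in(('C',[.474,.0769,.049]),): print(proj(K,T,P))
```

```text
1150 (585.3480834960938, 23.961212158203125) 62.54348373413086 97.0302505493164 60.883445739746094
cork local [[-48.6, -31.0], [48.3, 31.0]]
block local [[-44.5, -32.0], [53.4, 33.4]]
[266.27804863 238.38536859]
```

The sheet has not moved (0.5853, 0.0240, still square), and the weight is on it. Now for the dial view along its axis.

```bash
cat > dial.py <<'E'
from h import *
yaw=-13.6; Rp=R.from_euler('z',yaw,degrees=True).as_matrix()
u=Rp@[np.cos(np.pi/6),0,.5]; n=Rp@[-.5,0,np.cos(np.pi/6)]; v=Rp@[0,1,0]
C=np.array([.474,.0769,.049])
def ori(acw):  # tool x along direction acw deg anticlockwise from up-slope, z into slope
    a=np.radians(acw); x=np.cos(a)*u+np.sin(a)*v; z=-n; return R.from_matrix(np.c_[x,np.cross(z,x),z]).as_euler('xyz',degrees=True)
E
python3 - <<'E'
from dial import *
print(bot.get_obs()['joint_positions'].round(1), ori(90).round(1),(C+.26*n).round(3))
plan([(C+.27*n,ori(90))],5)
E
```

```text
[ 24.    9.2 -12.6   0.  -68.1  36.7] [150.    0.   76.4] [0.348 0.107 0.274]
-1.86 0.38 1.15 -0.030 0.040 -0.150 5; -1.94 0.06 1.08 -0.030 0.040 -0.150 5; -1.96 -0.26 1.00 -0.030 0.040 -0.150 5; -1.94 -0.58 0.91 -0.030 0.040 -0.150 5; -1.86 -0.89 0.81 -0.030 0.040 -0.150 5; -1.74 -1.19 0.70 -0.030 0.040 -0.150 5; -1.56 -1.45 0.60 -0.030 0.040 -0.150 5; -1.35 -1.69 0.49 -0.030 0.040 -0.150 5; -1.10 -1.89 0.39 -0.030 0.040 -0.150 5; -0.82 -2.04 0.29 -0.030 0.040 -0.150 5; -0.51 -2.15 0.20 -0.030 0.040 -0.150 5; -0.19 -2.21 0.12 -0.030 0.040 -0.150 5
```

Emit:
{"fn": "carry_out", "kwargs": {
  "plan": "-1.85 0.4 1.15 -0.03 0.04 -0.15 5; -1.95 0.05 1.1 -0.03 0.04 -0.15 5; -1.95 -0.25 1 -0.03 0.04 -0.15 5; -1.95 -0.6 0.9 -0.03 0.04 -0.15 5; -1.85 -0.9 0.8 -0.03 0.04 -0.15 5"
}}

```text
time_s: 20.05
tool_pos: [0.4692, 0.0683, 0.3606]
ee_rot: [167.9, -7.2, 15.0]
ft_force: [-0.2, -0.6, -0.1]
opening: 0.566
gripper_force: 0.0
```

Emit:
{"fn": "carry_out", "kwargs": {
  "plan": "-1.75 -1.2 0.7 -0.03 0.04 -0.15 5; -1.55 -1.45 0.6 -0.03 0.04 -0.15 5; -1.35 -1.7 0.5 -0.03 0.04 -0.15 5; -1.1 -1.9 0.4 -0.03 0.04 -0.15 5; -0.8 -2.05 0.3 -0.03 0.04 -0.15 5"
}}

```text
time_s: 20.68
tool_pos: [0.3966, 0.1056, 0.3269]
ee_rot: [155.8, -3.1, 59.1]
ft_force: [0.6, -0.2, -0.5]
opening: 0.57
gripper_force: 0.0
```

Emit:
{"fn": "carry_out", "kwargs": {
  "plan": "-0.5 -2.15 0.2 -0.03 0.04 -0.15 5; -0.2 -2.2 0.1 -0.03 0.04 -0.15 5; 0 0 0 0 0 0 5; 0 0 0 0 0 0 5"
}}

```text
time_s: 21.18
tool_pos: [0.3844, 0.1279, 0.3401]
ee_rot: [154.7, 1.2, 75.6]
ft_force: [-0.4, -0.6, -0.9]
opening: 0.568
gripper_force: 0.0
```

```bash
cat >> dial.py <<'E'
def see(d,x0,y0,x1,y1,thr=150):
    K,T,im=d['K'],d['T'],d['im']; f=cv2.cvtColor(im,cv2.COLOR_RGB2HSV)
    m=((f[...,2]>thr)&(f[...,1]<70)).astype(np.uint8)[y0:y1,x0:x1]; k,l,s,ce=cv2.connectedComponentsWithStats(m)
    for i in range(1,k):
        if 4<=s[i,4]<600:
            px=ce[i]+[x0,y0]; out=[]
            for h in(0,.0075,.009,.036):
                c,r=ray(K,T,px); X=c+r*(((C+h*n)-c)@n)/(r@n)-C; out.append('r%.1f a%.1f'%(1000*np.hypot(X@u,X@v),np.degrees(np.arctan2(X@v,X@u))))
            print(px.round(1),s[i,2:],im[int(px[1]),int(px[0])],' | '.join(out))
E
python3 - <<'E'
from dial import *
o=bot.get_obs(); print(o['tool_pos'],o['ee_rot'],o['joint_positions'].round())
im,K,T=snap('wrist'); np.savez('pics/w8.npz',im=im,K=K,T=T); save(im,'w8.png')
for P in(C,C+.04*v,C-.04*v,C+.04*u,C-.04*u): print(proj(K,T,P).round(),end='')
p=proj(K,T,C).astype(int); print()
see(dict(im=im,K=K,T=T),p[0]-80,max(p[1]-80,0),p[0]+80,p[1]+60)
E
```

```text
[0.38439198 0.12789309 0.34011601] [154.65579946   1.16149605  75.62634013] [ 52.  -9. -58.  41. -38.  82.]
[227. 207.][225. 171.][228. 239.][263. 208.][191. 206.]
[223.6 186.2] [ 6  7 31] [216 203 178] r23.4 a96.1 | r25.7 a92.0 | r26.1 a91.2 | r35.1 a81.3
[238.8 206.7] [ 22  40 517] [173 159 145] r13.3 a0.9 | r14.8 a12.5 | r15.2 a14.5 | r24.0 a37.5
[208.4 203.1] [ 12  32 134] [166 152 137] r20.5 a170.2 | r19.2 a160.6 | r19.0 a158.5 | r20.2 a120.2
[220.9 214.9] [ 14  39 389] [215 219 202] r12.4 a-124.6 | r8.7 a-127.4 | r7.9 a-128.3 | r5.7 a76.3
[239.8 244.2] [2 4 5] [140 128 111] r47.7 a-74.0 | r44.0 a-71.0 | r43.3 a-70.3 | r31.8 a-53.5
[200.7 247.1] [ 8  8 39] [176 161 132] r61.2 a-122.5 | r56.2 a-122.8 | r55.2 a-122.9 | r37.2 a-124.7
```

Run:
```python
from dial import *
plan([(C+.23*n,ori(90))],5); d=np.load('pics/w8.npz'); see(d,235,185,285,235,95)
```

```text
-1.34 -2.68 3.85 -0.041 0.012 -0.001 5; -1.38 -2.84 3.72 -0.041 0.012 -0.001 5
[240.9 207.6] [ 16  41 471] [174 159 145] r15.5 a-2.7 | r16.8 a7.8 | r17.1 a9.7 | r25.1 a33.3
```

Emit:
{"fn": "carry_out", "kwargs": {
  "plan": "-1.35 -2.7 3.85 -0.041 0.012 0 5; -1.35 -2.85 3.7 -0.041 0.012 0 5; 0 0 0 0 0 0 5; 0 0 0 0 0 0 5"
}}

```text
time_s: 21.72
tool_pos: [0.4114, 0.1277, 0.3185]
ee_rot: [155.3, 1.7, 75.4]
ft_force: [-0.2, -0.4, 0.7]
opening: 0.576
gripper_force: 0.0
```

Run:
```python
from dial import *
o=bot.get_obs(); print(o['tool_pos'],o['ee_rot'],o['joint_positions'].round(1),(C+.23*n).round(4),ori(90).round(1))
im,K,T=snap('wrist'); np.savez('pics/w9.npz',im=im,K=K,T=T)
for P in(C,C+.034*u+.0075*n,C+.025*v+.009*n,C+.036*n): print(proj(K,T,P).round(),end='')
print(); p=proj(K,T,C).astype(int)
for t in(150,): see(dict(im=im,K=K,T=T),p[0]-90,max(p[1]-110,0),p[0]+110,p[1]+60,t)
plan([(C+.20*n,ori(90))],5)
```

```text
[0.41140394 0.12772514 0.3185118 ] [155.3375738    1.71601071  75.44487193] [ 46.8  -3.8 -58.2  44.6 -32.7  81.5] [0.3622 0.1039 0.2482] [150.    0.   76.4]
[212. 221.][245. 225.][208. 201.][202. 238.]
[207.8 199.6] [ 6  8 36] [215 201 176] r22.7 a98.3 | r25.4 a92.4 | r26.0 a91.3 | r37.1 a78.6
[224.2 217.2] [ 23  35 457] [169 154 141] r12.9 a19.8 | r15.9 a29.4 | r16.6 a30.9 | r29.3 a45.6
[191.8 213.4] [ 13  24 113] [166 152 137] r21.6 a160.4 | r20.6 a149.0 | r20.5 a146.6 | r24.5 a107.3
[202.5 221.3] [ 14  17 190] [211 215 196] r10.2 a-174.4 | r8.1 a161.3 | r8.0 a155.2 | r16.4 a84.8
[320.1 226.6] [ 4 13 30] [198 186 172] r105.7 a-1.0 | r104.6 a1.0 | r104.4 a1.4 | r101.6 a8.8
[260.8 233. ] [6 3 9] [158 145 126] r49.6 a-13.2 | r49.5 a-8.6 | r49.5 a-7.7 | r51.9 a8.3
[200.6 247.1] [ 8  6 31] [173 158 130] r33.8 a-115.1 | r28.6 a-114.3 | r27.6 a-114.1 | r9.2 a-103.1
[248.  251.5] [5 4 8] [154 141 121] r48.3 a-43.3 | r46.1 a-38.2 | r45.7 a-37.2 | r41.7 a-15.5
[221.3 263.4] [ 7 14 72] [165 151 137] r49.5 a-82.3 | r44.8 a-79.1 | r43.9 a-78.3 | r29.3 a-57.4
[227.5 261. ] [2 5 6] [156 142 122] r47.6 a-73.7 | r43.4 a-69.7 | r42.6 a-68.8 | r30.7 a-45.4
-1.62 -3.24 3.88 -0.047 0.017 -0.000 5; -1.68 -3.42 3.70 -0.047 0.017 -0.000 5
```

The grip pose along the axis runs joint 3 into its limit. I fit a simple kinematic model from the recorded joint and pose pairs to find a reachable one.

```bash
cat > fk.py <<'E'
from h import *
from scipy.optimize import least_squares
Rx=lambda a:R.from_euler('x',a,degrees=True); Ry=lambda a:R.from_euler('y',a,degrees=True); Rz=lambda a:R.from_euler('z',a,degrees=True)
def fk(q,p,s4=-1,s6=-1):
    h,L2,L3,z3,b1,bw,d6,a1,e=p
    A=Rz(q[0]); B=A*Ry(q[1]); F=A*Ry(q[1]-q[2]); G=F*Rx(s4*q[3]); H=G*Ry(-q[4]); 
    pos=A.apply([a1,b1,h])+B.apply([0,0,L2])+F.apply([L3,0,z3])+G.apply([0,bw,0])+H.apply([d6,0,e])
    Rt=H*Rx(s6*q[5])   # tool z along local x
    return pos,Rt
data=[([86.923,20.59,.632,-.02,-70.135,-16.506],[.22619,.63576,.40372],[179.906,-.0076,-19.59]),
([24,9.2,-12.6,0,-68.1,36.7],[.5591,.0397,.4224],[-179.8,-.2,-29.2]),
([52,-9,-58,41,-38,82],[.3844,.1279,.3401],[154.656,1.161,75.626]),
([46.8,-3.8,-58.2,44.6,-32.7,81.5],[.4114,.1277,.3185],[155.338,1.716,75.445])]
E
python3 - <<'E'
from fk import *
for s4 in(1,-1):
  for s6 in(1,-1):
    M=[fk(q,[0]*9,s4,s6)[1].inv()*rot(e) for q,_,e in data]; print(s4,s6,[np.degrees((M[0].inv()*m).magnitude()).round(1) for m in M])
for s4 in(1,-1):
    w=[1,1,1,.4]
    f=lambda p:np.concatenate([(fk(q,p,s4)[0]-x)*1000 for q,x,_ in data]+[np.array(p-[.3,.4,.4,0,0,0,.1,0,0])*.5])
    r=least_squares(f,[.3,.4,.4,0,-.1,-.1,.1,0,0]); print(s4,r.x.round(3),np.abs(r.fun[:12]).round(1))
E
```

```text
1 1 [np.float64(0.0), np.float64(106.5), np.float64(103.2), np.float64(93.6)]
1 -1 [np.float64(0.0), np.float64(0.2), np.float64(81.5), np.float64(89.2)]
-1 1 [np.float64(0.0), np.float64(106.5), np.float64(163.2), np.float64(164.0)]
-1 -1 [np.float64(0.0), np.float64(0.2), np.float64(0.8), np.float64(0.1)]
1 [-0.149  0.574  0.488 -0.009 -0.443  0.252 -0.193  0.197 -0.209] [0.4 1.5 2.2 2.  0.5 2.3 2.8 1.7 0.5 2.5 1.1 0.4]
-1 [ 0.127  0.604  0.379  0.032 -0.064 -0.128  0.189  0.043  0.024] [0.4 0.7 0.3 0.9 0.1 0.2 0.4 0.7 0.8 0.4 0.5 0.7]
```

```bash
cat > ik.py <<'E'
from fk import *
from dial import *
lo=np.array([-176,-82,-58.2,-173.8,-174.7,-.2*0-173.6]); hi=np.array([176,121.7,71.7,95.5,-.2,173.6])
f=lambda p:np.concatenate([(fk(q,p)[0]-x)*1000 for q,x,_ in data]+[np.array(p-[.3,.5,.4,0,0,-.15,.16,0,0])*1.])
P=least_squares(f,[.3,.5,.4,0,0,-.15,.16,0,0]).x
M=fk(data[0][0],P)[1].inv()*rot(data[0][2])
def ik(pos,E,N=60,seed=0,q0=None):
    g=np.random.default_rng(seed); Q=rot(E); best=[]
    for i in range(N):
        s=g.uniform(lo,hi)*[.5,.5,1,1,1,1] if q0 is None else q0
        def F(q):
            x,r=fk(q,P); return np.concatenate([(x-pos)*1000,np.degrees((Q.inv()*(r*M)).as_rotvec())*5])
        r=least_squares(F,np.clip(s,lo+.1,hi-.1),bounds=(lo,hi)); best.append((np.abs(r.fun).max(),r.x))
    return sorted(best,key=lambda b:b[0])
E
python3 - <<'E'
from ik import *
print(P.round(3),np.abs(f(P)[:12]).max())
for acw in(90,-90,0,180,45):
    for d in(.19,.23):
        b=ik(C+d*n,ori(acw),40); print(acw,d); seen=[]
        for e,q in b:
            if e<1 and not any(np.abs(q-s).max()<3 for s in seen): seen.append(q); print('   ',round(e,1),q.round())
        if not seen: print('   best',round(b[0][0],1),b[0][1].round())
E
```

```text
[ 0.127  0.604  0.379  0.032 -0.064 -0.128  0.189  0.043  0.024] 0.9476424332572897
90 0.19
   best 26.7 [ 161.  -82.  -58.    6. -145.   10.]
90 0.23
   best 4.9 [ 164.  -82.  -54.    3. -149.    5.]
-90 0.19
   best 35.2 [ 166.  -82.  -54.   -5. -151.  174.]
-90 0.23
   best 9.7 [ 168.  -82.  -50.   -5. -153.  174.]
0 0.19
   best 26.7 [ 161.  -82.  -58.    6. -145.  -80.]
0 0.23
   best 4.9 [ 164.  -82.  -54.    3. -149.  -85.]
180 0.19
   best 26.7 [ 161.  -82.  -58.    6. -145.  100.]
180 0.23
   best 4.9 [ 164.  -82.  -54.    3. -149.   95.]
45 0.19
   best 26.7 [ 161.  -82.  -58.    6. -145.  -35.]
45 0.23
   best 4.9 [ 164.  -82.  -54.    3. -149.  -40.]
```

```bash
cat > scan.py <<'E'
from ik import *
G=C+.031*n
def tool(th,ph,az):
    # th: lean back of tool from vertical (deg, 30 = along dial axis) in press x-z plane, ph: sideways lean (+: tool top toward press +y); az: tool x heading acw from up-slope
    t,p=np.radians([th,ph]); back=Rp@np.array([-np.tan(t),np.tan(p),1]); back/=np.linalg.norm(back); z=-back
    a=np.radians(az); x=np.cos(a)*(Rp@[1,0,0])+np.sin(a)*v; x-=x@z*z; x/=np.linalg.norm(x); return R.from_matrix(np.c_[x,np.cross(z,x),z]).as_euler('xyz',degrees=True),z
if __name__=='__main__':
    for th in(0,10,15,20,25,30):
        s='%d: '%th
        for ph in(-30,-15,0,15,30):
            E,z=tool(th,ph,0); b=ik(G-.159*z,E,14)[0]; s+=' ph%d %.1f %s|'%(ph,b[0],b[1].round().astype(int).tolist() if b[0]<1 else '')
        print(s)
E
python3 scan.py
```

```text
0:  ph-30 0.0 [10, 14, -37, -49, -37, 105]| ph-15 0.0 [25, 11, -41, -23, -31, 71]| ph0 0.0 [34, 11, -44, 0, -34, 42]| ph15 0.0 [41, 15, -43, 12, -45, 26]| ph30 0.0 [45, 22, -40, 18, -56, 17]|
10:  ph-30 0.0 [12, 11, -42, -57, -27, 111]| ph-15 0.0 [32, 7, -53, -15, -14, 57]| ph0 0.0 [38, 7, -58, 23, -20, 17]| ph15 0.0 [44, 12, -54, 28, -36, 9]| ph30 0.0 [49, 19, -48, 28, -50, 6]|
15:  ph-30 0.0 [13, 9, -44, -63, -22, 116]| ph-15 6.7 | ph0 18.1 | ph15 1.9 | ph30 0.0 [51, 18, -52, 34, -47, 0]|
20:  ph-30 0.0 [13, 9, -45, -71, -18, 124]| ph-15 20.9 | ph0 35.7 | ph15 15.7 | ph30 0.0 [52, 17, -57, 41, -46, -8]|
25:  ph-30 0.0 [11, 9, -46, -84, -16, 139]| ph-15 24.4 | ph0 37.7 | ph15 28.7 | ph30 6.8 |
30:  ph-30 0.0 [5, 9, -48, -102, -16, 161]| ph-15 6.6 | ph0 39.9 | ph15 40.9 | ph30 18.3 |
```

```bash
cat > ring.py <<'E'
from dial import *
def toplane(d,pix,h):
    c=d['T'][:3,3]; D=(d['T'][:3,:3]@np.linalg.inv(d['K'])@np.c_[pix,np.ones(len(pix))].T).T
    X=c+D*((((C+h*n)-c)@n)/(D@n))[:,None]-C; return np.c_[X@u,X@v]*1000
if __name__=='__main__':
  for nm in('w3','w4','placed','w7'):
    d=np.load(f'pics/{nm}.npz'); g=d['im'].max(2).astype(int)
    # rays outwards from C in plane: strongest dark->bright step between r=33 and 47
    E=[]
    for a in np.radians(np.arange(-100,101,4)):
        rr=np.arange(30,50,.5); Pt=[C+.003*n+r/1000*(np.cos(a)*u+np.sin(a)*v) for r in rr]; px=np.array([proj(d['K'],d['T'],p) for p in Pt],np.float32)
        if px.max(0)[1]>230: continue
        s=cv2.remap(g.astype(np.float32),px[None,:,0],px[None,:,1],cv2.INTER_LINEAR)[0]; ds=s[4:]-s[:-4]; k=ds.argmax()
        if ds[k]>25: E.append((rr[k+2]*np.cos(a),rr[k+2]*np.sin(a)))
    E=np.array(E)
    if len(E)<8: print(nm,len(E)); continue
    r=least=__import__('scipy.optimize',fromlist=['x']).least_squares(lambda p:np.hypot(E[:,0]-p[0],E[:,1]-p[1])-p[2],[0,0,40],loss='soft_l1'); print(nm,len(E),'centre offset up,left, radius',r.x.round(2),np.median(np.abs(r.fun)).round(2))
  for nm,tab,nose in(('w3',(240.5,202.5),(220.6,221.8)),('w4',(237.6,151),(214.2,177.3))):
    d=np.load(f'pics/{nm}.npz'); print(nm,'tab',toplane(d,[tab],.0075).round(1),'nose',toplane(d,[nose],.009).round(1))
E
python3 ring.py
```

```text
w3 50 centre offset up,left, radius [ 5.31  0.78 39.84] 0.25
w4 51 centre offset up,left, radius [ 4.23  0.91 39.48] 0.2
placed 0
w7 15 centre offset up,left, radius [ 6.87  1.02 39.44] 0.36
w3 tab [[38.5 -0.9]] nose [[-1.3 27.1]]
w4 tab [[37.3 -0.8]] nose [[-0.8 27.1]]
```

```bash
cat > path.py <<'E'
from scan import *
def pose(a,th,ph,hg=.034):
    """bar pointer direction a (deg acw from up-slope); lean th,ph; grasp point hg above face"""
    t,p=np.radians([th,ph]); back=Rp@np.array([-np.tan(t),np.tan(p),1]); back/=np.linalg.norm(back); z=-back
    a=np.radians(a); b=np.cos(a)*u+np.sin(a)*v; w=np.cross(-n,b); y=w-(w@z)*z; y/=np.linalg.norm(y); x=np.cross(y,z)
    Rm=np.c_[x,y,z]; return C+hg*n-.1593*z, R.from_matrix(Rm).as_euler('xyz',degrees=True), np.degrees(np.arcsin(abs(w@z)))
if __name__=='__main__':
    q=None
    for a,th,ph in((91,20,32),(91,24,38),(91,28,44),(75,18,32),(60,14,28),(45,9,22),(30,5,14),(15,2,7),(0,0,0)):
        p,E,mis=pose(a,th,ph); bs=ik(p,E,16,1); b=bs[0]
        print(a,th,ph,'mis %.1f'%mis,'err %.1f'%b[0],b[1].round().astype(int),p.round(3),E.round(1))
E
python3 path.py
```

```text
91 20 32 mis 9.1 err 0.0 [ 53  17 -55  40 -48  69] [0.431 0.17  0.208] [155.1  26.7  60.7]
91 24 38 mis 5.5 err 0.0 [ 55  20 -55  41 -52  64] [0.428 0.183 0.197] [149.9  30.7  57.5]
91 28 44 mis 2.2 err 0.0 [ 57  24 -55  42 -56  60] [0.426 0.195 0.185] [144.8  34.6  54. ]
75 18 32 mis 2.3 err 0.0 [ 52  18 -54  37 -49  58] [0.435 0.17  0.209] [151.2  21.   47. ]
60 14 28 mis 1.0 err 0.0 [ 50  16 -52  33 -47  51] [0.441 0.16  0.216] [152.6  13.7  36. ]
45 9 22 mis 1.5 err 0.0 [ 47  15 -50  27 -44  47] [0.449 0.144 0.225] [157.6   7.1  24.6]
30 5 14 mis 0.2 err 0.0 [ 43  13 -48  19 -40  45] [0.453 0.121 0.232] [165.3   1.8  12.5]
15 2 7 mis 0.2 err 0.0 [ 39  11 -46  10 -37  43] [0.457 0.101 0.236] [172.7  -0.4  -0.5]
0 0 0 mis 0.0 err 0.0 [ 34  11 -44   0 -35  42] [0.457 0.081 0.238] [180.    0.  -13.6]
```

Run:
```python
from ring import *
d4=np.load('pics/w4.npz'); d3=np.load('pics/w3.npz')
def f(d,o,pts,h):
    X=toplane(d,np.array(pts)/3.6+o,h); w=X[0]-X[1]; print(h,X.round(1).tolist(),'len %.1f dir acw %.1f'%(np.hypot(*w),np.degrees(np.arctan2(w[1],w[0]))))
o4=np.array([180,125]);o3=np.array([195,180-324/3.6])
for pts,h in(([(130,232),(272,232)],.036),([(129,257),(272,259)],.036),([(130,250),(197,248)],.036),([(131,176),(275,174)],.009)): f(d4,o4,pts,h)
for pts,h in(([(100,517),(219,520)],.036),([(98,535),(155,533)],.036)): f(d3,o3,pts,h)
# edge fits: strongest vertical gradient of bar top front edge in w4
g=cv2.cvtColor(d4['im'],cv2.COLOR_RGB2GRAY).astype(float)
for (r0,r1) in((182,193),(168,176),(192,200)):
    gy=np.abs(np.diff(g[r0:r1,220:252],axis=0)); w=gy**2; rows=(w*np.arange(r0,r1-1)[:,None]).sum(0)/w.sum(0)+.5; c=np.arange(220,252); k,b=np.polyfit(c,rows,1)
    for h in(.009,.036): X=toplane(d4,[(220,k*220+b),(252,k*252+b)],h); w=X[0]-X[1]; print(r0,'slope %.3f'%k,h,'acw %.1f'%np.degrees(np.arctan2(w[1],w[0])),X[0].round(1))
# slope/plate top edge direction as check (should be 90)
X=toplane(d4,[(155.5,125.5),(318,130)],0);w=X[0]-X[1];print('edge',np.degrees(np.arctan2(w[1],w[0])))
```

```text
0.036 [[7.7, 21.0], [9.5, -20.8]] len 41.8 dir acw 92.4
0.036 [[-3.4, 22.2], [-2.4, -21.0]] len 43.3 dir acw 91.3
0.036 [[-0.2, 21.7], [1.6, 1.5]] len 20.3 dir acw 95.0
0.009 [[4.7, 24.1], [7.4, -21.2]] len 45.4 dir acw 93.4
0.036 [[10.2, 20.6], [10.2, -21.3]] len 41.9 dir acw 90.0
0.036 [[-1.3, 22.2], [1.0, 1.5]] len 20.8 dir acw 96.1
182 slope -0.011 0.009 acw 93.3 [-19.7  21.9]
182 slope -0.011 0.036 acw 93.3 [ 9.  16.8]
168 slope -0.015 0.009 acw 93.5 [ 6.8 19.9]
168 slope -0.015 0.036 acw 93.5 [32.3 15. ]
192 slope 0.103 0.009 acw 83.6 [-29.2  22.6]
192 slope 0.103 0.036 acw 83.6 [ 0.5 17.4]
edge 90.22258286517392
```

```bash
sed -i 's/^C=.*/C=np.array([.474,.0769,.049])+.002*u+.0007*v/' dial.py
cat > go.py <<'E'
from path import *
def simulate(start,wps,q0):
    pass
E
python3 - <<'E'
from path import *
o=bot.get_obs(); print(o['joint_positions'].round(1),o['tool_pos'])
p,E,m=pose(92,24,38); z=rot(E).apply([0,0,1]); pre=p-.06*z
for t in(pre,p): b=ik(t,E,1,q0=np.array([55,15,-50,41,-50,66.])); print('%.1f'%b[0][0],b[0][1].round(),t.round(3),E.round(1),m.round(1))
# body clearance: corners of gripper body bottom, in press frame
Oo=C-Rp@[-.07,0,.049]
for s in(-1,1):
    for k in(-1,1): X=p+rot(E).apply([k*.039,s*.0965,.112]); print((Rp.T@(X-Oo)).round(3))
plan([(pre,E),(p,E)],3)
E
```

```text
[ 46.8  -3.8 -58.2  44.6 -32.7  81.5] [0.4113359  0.12792435 0.31877633]
0.0 [ 60.  17. -49.  33. -61.  70.] [0.419 0.222 0.243] [150.3  31.1  58.3] 6.0
0.0 [ 55.  20. -55.  41. -52.  65.] [0.43  0.184 0.198] [150.3  31.1  58.3] 6.0
[-0.2   -0.002  0.093]
[-0.18   0.062  0.053]
[-0.026 -0.007  0.175]
[-0.005  0.057  0.134]
2.38 -1.14 1.50 0.000 -0.147 0.006 3; 2.57 -1.16 1.13 0.000 -0.147 0.006 3; 2.70 -1.17 0.75 0.000 -0.147 0.006 3; 2.77 -1.19 0.35 0.000 -0.147 0.006 3
-0.00 0.00 3.00 -0.000 -0.000 0.000 3; -0.00 0.00 3.00 -0.000 -0.000 0.000 3
```

Emit:
{"fn": "carry_out", "kwargs": {
  "plan": "2.4 -1.15 1.5 0 -0.147 0.006 3; 2.55 -1.15 1.15 0 -0.147 0.006 3; 2.7 -1.15 0.75 0 -0.147 0.006 3; 2.75 -1.2 0.35 0 -0.147 0.006 3; 0 0 0 0 0 0 3"
}}

```text
time_s: 22.4
tool_pos: [0.419, 0.2248, 0.24]
ee_rot: [150.2, 31.5, 58.5]
ft_force: [-0.0, -0.2, 0.1]
opening: 0.343
gripper_force: 0.0
```

```bash
cat >> ring.py <<'E'
def report(nm=None):
    o=bot.get_obs(); im,K,T=snap('wrist'); d=dict(im=im,K=K,T=T)
    if nm: np.savez(f'pics/{nm}.npz',**d)
    p=proj(K,T,C+.01*n).astype(int); print('C at',p); see(d,max(p[0]-90,0),max(p[1]-90,0),p[0]+90,min(p[1]+90,384)); return d
E
python3 - <<'E'
from path import *
from ring import *
o=bot.get_obs(); print(o['tool_pos'],o['ee_rot'],o['joint_positions'].round(1))
p,E,m=pose(92,24,38); plan([(p-.02*rot(E).apply([0,0,1]),E)],3); report('w10')
E
```

```text
[0.41899007 0.2248171  0.24002885] [150.21612319  31.53185057  58.46315651] [ 60.9  19.9 -45.1  32.7 -62.   70.8]
-0.32 0.13 3.99 0.003 0.005 0.005 3
C at [262 197]
[192.6 108.9] [ 7  4 10] [152 138 123] r89.6 a119.6 | r93.2 a116.3 | r93.9 a115.7 | r109.2 a106.0
[279.8 145.3] [ 4  6 15] [188 174 151] r51.5 a76.5 | r58.4 a78.1 | r59.8 a78.4 | r85.0 a81.8
[302.  196.3] [13  3 27] [157 144 123] r34.6 a-14.0 | r32.5 a3.1 | r32.4 a6.7 | r49.2 a55.0
[257.  215.6] [ 3 12 29] [151 138 117] r44.7 a-98.2 | r32.7 a-99.5 | r30.3 a-99.9 | r13.5 a97.3
```

Emit:
{"fn": "carry_out", "kwargs": {
  "plan": "-0.3 0.15 3.5 0.003 0.005 0.005 3; 0 0 0.5 0 0 0 3; 0 0 0 0 0 0 3"
}}

```text
time_s: 22.82
tool_pos: [0.4263, 0.1933, 0.216]
ee_rot: [150.4, 30.7, 58.2]
ft_force: [-0.1, -0.6, -0.5]
opening: 0.341
gripper_force: 0.0
```

Emit:
{"fn": "carry_out", "kwargs": {
  "plan": "0 0 1 0 0 0 3; 0 0 0.8 0 0 0 3; 0 0 0 0 0 0 3; 0 0 0 0 0 0 3"
}}

```text
time_s: 23.32
tool_pos: [0.4297, 0.1824, 0.2013]
ee_rot: [150.4, 30.9, 58.3]
ft_force: [0.2, 0.7, 1.0]
opening: 0.34
gripper_force: 0.0
```

Run:
```python
from path import *
o=bot.get_obs(); print(o['tool_pos'],o['ee_rot'],o['ft_force'].round(1))
p,E,m=pose(92,24,38); print(p,E); plan([(p,E)],3)
```

```text
[0.42969882 0.18240928 0.20131394] [150.36117158  30.86525008  58.25903715] [0.2 0.7 1. ]
[0.42982659 0.18352095 0.19789627] [150.32190277  31.14698762  58.30476817]
0.26 -0.16 0.19 -0.001 -0.004 -0.003 3
```

Emit:
{"fn": "carry_out", "kwargs": {
  "plan": "0.25 -0.15 0.2 0 0 0 2.5; 0 0 0 0 0 0 1.9; 0 0 0 0 0 0 1.9; 0 0 0 0 0 0 1.9; 0 0 0 0 0 0 1.9"
}}

```text
time_s: 23.95
tool_pos: [0.4298, 0.1833, 0.198]
ee_rot: [150.4, 30.8, 58.3]
ft_force: [0.4, -0.5, 0.2]
opening: 0.213
gripper_force: 0.0
```

Run:
```python
from path import *
o=bot.get_obs(); print(o['tool_pos'],o['ft_force'].round(1),o['ft_torque'].round(2),o['opening'],rot(o['ee_rot']).inv().apply(o['ft_force']).round(1))
W=[(82,20,35),(72,18,32),(62,14.5,28),(52,11,25),(42,8,20),(32,5,15),(22,3,10),(12,1.5,5),(2,0,0),(-3,0,0)]
plan([pose(*w)[:2] for w in W],1.9,start=pose(92,24,38)[:2])
```

```text
[0.42981772 0.18330016 0.1979691 ] [ 0.4 -0.5  0.2] [1.97 0.55 0.01] 0.21334501773575307 [-0.2  0.6  0.3]
-0.55 0.95 0.04 0.062 0.031 0.141 1.9
-0.61 0.62 0.02 0.042 0.035 0.144 1.9
-0.29 0.58 0.03 0.038 0.015 0.074 1.9; -0.24 0.60 -0.00 0.038 0.015 0.074 1.9
-0.07 0.57 0.02 0.036 0.002 0.075 1.9; -0.03 0.57 -0.00 0.036 0.002 0.075 1.9
-0.23 0.73 0.04 0.047 0.011 0.076 1.9; -0.17 0.75 0.00 0.047 0.011 0.076 1.9
-0.10 0.78 0.04 0.049 0.003 0.076 1.9; -0.04 0.78 -0.00 0.049 0.003 0.076 1.9
-0.09 0.73 0.03 0.047 0.002 0.076 1.9; -0.03 0.74 0.00 0.047 0.002 0.076 1.9
-0.04 0.72 0.03 0.045 -0.001 0.077 1.9; 0.02 0.72 0.00 0.045 -0.001 0.077 1.9
0.08 0.72 0.03 0.045 -0.008 0.076 1.9; 0.13 0.71 -0.00 0.045 -0.008 0.076 1.9
0.00 0.00 0.00 -0.000 -0.000 0.076 1.9
```

Emit:
{"fn": "carry_out", "kwargs": {
  "plan": "-0.27 0.5 0.02 0.031 0.015 0.07 1.9; -0.27 0.45 0.02 0.031 0.015 0.07 1.9; -0.3 0.3 0 0.021 0.018 0.072 1.9; -0.3 0.3 0 0.021 0.018 0.072 1.9; 0 0 0 0 0 0 1.9"
}}

```text
time_s: 24.58
tool_pos: [0.4369, 0.1695, 0.2101]
ee_rot: [150.5, 19.4, 44.5]
ft_force: [1.5, -0.9, -0.3]
opening: 0.219
gripper_force: 0.4
```

Emit:
{"fn": "carry_out", "kwargs": {
  "plan": "-0.29 0.58 0.03 0.038 0.015 0.074 1.9; -0.24 0.6 0 0.038 0.015 0.074 1.9; -0.07 0.57 0.02 0.036 0.002 0.075 1.9; -0.03 0.57 0 0.036 0.002 0.075 1.9; 0 0 0 0 0 0 1.9"
}}

```text
time_s: 25.2
tool_pos: [0.4476, 0.1511, 0.2217]
ee_rot: [155.4, 9.9, 29.7]
ft_force: [-0.3, -0.3, 1.5]
opening: 0.217
gripper_force: 0.4
```

Run:
```python
from path import *
o=bot.get_obs(); print(o['tool_pos'],o['ee_rot'],o['ft_force'].round(1),o['ft_torque'].round(2),o['opening'],rot(o['ee_rot']).inv().apply(o['ft_force']).round(1))
p,E,m=pose(52,11,25); print(p,E)
W=[(42,8,20),(32,5,15),(22,3,10),(12,1.5,5),(2,0,0),(-3,0,0)]
plan([pose(*w)[:2] for w in W],1.9)
```

```text
[0.44764998 0.15108473 0.22168881] [155.43172906   9.93180984  29.72667652] [-0.3 -0.3  1.5] [ 1.03  0.25 -0.  ] 0.2170005299667688 [-0.6  0.7 -1.3]
[0.44805208 0.15211243 0.22163017] [155.08401215  10.21067539  29.91629478]
-0.18 0.70 0.01 0.044 0.010 0.073 1.9; -0.13 0.71 -0.02 0.044 0.010 0.073 1.9
-0.10 0.78 0.04 0.049 0.003 0.076 1.9; -0.04 0.78 -0.00 0.049 0.003 0.076 1.9
-0.09 0.73 0.03 0.047 0.002 0.076 1.9; -0.03 0.74 0.00 0.047 0.002 0.076 1.9
-0.04 0.72 0.03 0.045 -0.001 0.077 1.9; 0.02 0.72 0.00 0.045 -0.001 0.077 1.9
0.08 0.72 0.03 0.045 -0.008 0.076 1.9; 0.13 0.71 -0.00 0.045 -0.008 0.076 1.9
0.00 0.00 0.00 -0.000 -0.000 0.076 1.9
```

Emit:
{"fn": "carry_out", "kwargs": {
  "plan": "-0.18 0.7 0 0.044 0.01 0.073 1.9; -0.13 0.7 0 0.044 0.01 0.073 1.9; -0.1 0.78 0.04 0.049 0.003 0.076 1.9; -0.04 0.78 0 0.049 0.003 0.076 1.9; 0 0 0 0 0 0 1.9"
}}

```text
time_s: 25.82
tool_pos: [0.4559, 0.1243, 0.2326]
ee_rot: [164.5, 2.6, 14.1]
ft_force: [0.6, 0.1, -0.7]
opening: 0.217
gripper_force: 0.4
```

Emit:
{"fn": "carry_out", "kwargs": {
  "plan": "-0.09 0.73 0.03 0.047 0.002 0.076 1.9; -0.03 0.74 0 0.047 0.002 0.076 1.9; -0.04 0.72 0.03 0.045 0 0.077 1.9; 0.02 0.72 0 0.045 0 0.077 1.9; 0 0 0 0 0 0 1.9"
}}

```text
time_s: 26.45
tool_pos: [0.4586, 0.0961, 0.2378]
ee_rot: [174.8, -0.7, -2.9]
ft_force: [-0.9, -1.0, 0.2]
opening: 0.219
gripper_force: 0.5
```

Emit:
{"fn": "carry_out", "kwargs": {
  "plan": "0.08 0.72 0.03 0.045 -0.008 0.076 1.9; 0.13 0.7 0 0.045 -0.008 0.076 1.9; 0 0 0 0 0 0 1.9; 0 0 0 0 0 0 1.9"
}}

```text
time_s: 26.95
tool_pos: [0.4596, 0.0825, 0.2383]
ee_rot: [179.9, -0.2, -11.4]
ft_force: [0.5, -1.3, -0.3]
opening: 0.215
gripper_force: 0.7
```

Run:
```python
from path import *
from ring import *
o=bot.get_obs(); print(o['tool_pos'],o['ee_rot'],o['ft_force'].round(1),o['opening'])
p,E,m=pose(2,0,0); print(p,E); plan([(p,E)],1.9); report('w11')
```

```text
[0.45958049 0.08245703 0.23834669] [179.9183916   -0.18429478 -11.43518273] [ 0.5 -1.3 -0.3] 0.21511359129944482
[0.45932475 0.08117051 0.23874486] [180.           0.         -11.86777333]
0.00 0.13 -0.04 0.001 -0.003 0.008 1.9
C at [261 227]
[318.2 138. ] [ 86   4 216] [209 205 192] r66.2 a-22.3 | r70.5 a-19.1 | r71.4 a-18.5 | r88.4 a-10.1
[234.4 142.8] [ 6  5 23] [164 152 140] r58.6 a15.6 | r63.9 a13.6 | r65.0 a13.3 | r84.6 a8.3
[316.1 145.7] [25  4 75] [159 146 135] r61.8 a-23.8 | r66.4 a-20.2 | r67.3 a-19.6 | r85.3 a-10.5
[240.6 157.5] [ 6 12 43] [201 185 163] r48.8 a15.3 | r54.8 a13.0 | r56.0 a12.6 | r78.1 a7.5
[288.6 159.8] [ 8 12 48] [192 177 155] r48.4 a-14.7 | r54.3 a-11.9 | r55.5 a-11.4 | r77.5 a-5.1
[310.7 166.7] [12  3 27] [152 140 129] r49.2 a-30.1 | r54.2 a-24.8 | r55.2 a-23.8 | r75.9 a-11.6
[199.3 172. ] [ 8  5 24] [196 181 158] r50.5 a45.1 | r54.4 a38.3 | r55.3 a37.0 | r74.2 a20.3
[266.9 178.6] [ 9 10 76] [203 191 168] r32.6 a-3.0 | r39.9 a-1.9 | r41.3 a-1.7 | r67.5 a0.2
[176.7 235. ] [16  7 81] [151 136 125] r65.6 a114.4 | r58.2 a105.7 | r57.0 a103.8 | r50.0 a57.3
```

Run:
```python
from path import *
p,E,m=pose(-2.4,0,0); print(E,m); plan([(p,E)],1.9)
```

```text
[180.           0.         -15.67876485] 1.1997367816945284
0.00 0.14 -0.04 0.001 -0.003 0.074 1.9
```

Emit:
{"fn": "carry_out", "kwargs": {
  "plan": "0 0.15 -0.05 0 0 0.074 1.9; 0 0 0 0 0 0 1.9; 0 0 0 0 0 0 0; 0 0 0 0 0 0 0; 0 0 0 0 0 0 0"
}}

```text
time_s: 27.62
tool_pos: [0.4596, 0.0812, 0.2391]
ee_rot: [-179.9, -0.2, -15.7]
ft_force: [1.8, 2.9, -1.5]
opening: 0.15
gripper_force: 29.8
```

Run:
```python
from h import *
o=bot.get_obs(); print(o['tool_pos'],o['ee_rot'],o['opening'],'tool f',rot(o['ee_rot']).inv().apply(o['ft_force']).round(1),rot(o['ee_rot']).inv().apply(o['ft_torque']).round(2))
```

```text
[0.45962115 0.08124096 0.23912078] [-179.93720113   -0.22430422  -15.74323389] 0.1498023595653989 tool f [ 0.9 -3.3  1.5] [ 1.67  0.28 -0.17]
```

Emit:
{"fn": "carry_out", "kwargs": {
  "plan": "0 0 0 0 0 0 3; 0 0 0 0 0 0 3.5; 0 0 0 0 0 0 3.5; 0 0 -3 0 0 0 3.5; 0 0 -4 0 0 0 3.5"
}}

```text
time_s: 28.25
tool_pos: [0.4584, 0.0804, 0.3088]
ee_rot: [179.8, -0.0, -15.8]
ft_force: [0.7, 0.1, -0.6]
opening: 0.396
gripper_force: 0.0
```

Emit:
{"fn": "carry_out", "kwargs": {
  "plan": "0 0 -4 0 0 0 3.5; 0 0 -2 0 0 0 3.5; 0 0 0 0 0 0 3.5; 0 0 0 0 0 0 3.5"
}}

```text
time_s: 28.75
tool_pos: [0.4584, 0.0806, 0.3681]
ee_rot: [179.9, -0.1, -15.8]
ft_force: [-0.4, 0.4, 0.4]
opening: 0.397
gripper_force: 0.0
```

Run:
```python
from ring import *
o=bot.get_obs(); print(o['tool_pos'],o['ee_rot'])
d=report('w12'); save(d['im'],'w12.png')
for P in(C+.034*u+.0075*n,C+.026*u+.009*n,C+.036*n+.022*u,C+.036*n): print(proj(d['K'],d['T'],P).round(1),end='')
```

```text
[0.45836297 0.0805749  0.36805234] [ 1.79944198e+02 -9.67886443e-02 -1.58144933e+01]
C at [257 175]
[285.2  88. ] [ 42  10 232] [203 192 178] r95.7 a-16.5 | r99.1 a-15.4 | r99.8 a-15.2 | r112.4 a-12.0
[304.4 126. ] [ 47  11 310] [155 143 131] r70.9 a-41.3 | r73.9 a-37.9 | r74.5 a-37.2 | r87.3 a-27.2
[169.3 128.7] [ 8  6 13] [152 138 124] r98.6 a55.3 | r99.3 a52.0 | r99.4 a51.3 | r104.7 a40.1
[242.1 134.2] [ 5  7 18] [193 178 157] r48.5 a15.3 | r53.5 a13.3 | r54.5 a12.9 | r72.9 a8.0
[200.7 135.3] [ 8  5 30] [157 144 133] r71.0 a48.2 | r73.3 a44.1 | r73.8 a43.3 | r84.9 a31.1
[221.3 145.6] [ 7  6 19] [182 167 147] r48.6 a45.5 | r52.0 a40.0 | r52.7 a39.0 | r67.8 a24.8
[258. 150.] [ 3  5 13] [156 143 123] r26.8 a-4.0 | r32.8 a-3.4 | r33.9 a-3.3 | r55.4 a-2.3
[256.8 158.5] [ 3  4 10] [155 142 121] r15.5 a-0.8 | r21.9 a-0.9 | r23.2 a-0.9 | r46.0 a-1.0
[247.2 160.6] [5 2 9] [154 140 128] r16.6 a37.1 | r21.8 a25.9 | r23.0 a24.3 | r44.7 a10.0
[239.9 174.1] [ 10  24 145] [155 139 128] r20.3 a107.3 | r18.6 a86.7 | r18.6 a82.4 | r32.0 a29.2
[257.1 186. ] [ 3 13 36] [156 142 120] r25.9 a177.7 | r18.2 a177.3 | r16.7 a177.1 | r11.2 a1.2
[296.1 196. ] [ 63  13 581] [155 140 124] r64.5 a-135.2 | r57.8 a-130.3 | r56.5 a-129.1 | r39.2 a-98.0
[234.1 250.1] [ 9 22 95] [188 172 156] r169.7 a165.9 | r157.3 a165.4 | r154.9 a165.2 | r110.7 a162.1
[256. 149.][256.3 156.3][256.9 178. ][257.7 193.8]
```

Emit:
{"fn": "carry_out", "kwargs": {
  "plan": "-2 0 3.5 0 0 0 3.5; -1 0 3.5 0 0 0 3.5; 0 0 0 0 0 0 3.5; 0 0 0 0 0 0 3.5"
}}

```text
time_s: 29.3
tool_pos: [0.4309, 0.0893, 0.2995]
ee_rot: [180.0, -0.2, -15.8]
ft_force: [-0.2, -0.3, 0.7]
opening: 0.402
gripper_force: 0.0
```

```bash
cat > fine.py <<'E'
from ring import *
def cen(d,P,w=9):
    """darkness-subtracted weighted centroid of the white blob nearest predicted point"""
    p=proj(d['K'],d['T'],P).round().astype(int); f=d['im'].min(2).astype(float)[p[1]-w:p[1]+w+1,p[0]-w:p[0]+w+1]
    m=(f>f.min()+.55*(f.max()-f.min())).astype(np.uint8); k,l,s,ce=cv2.connectedComponentsWithStats(m)
    i=1+np.argmin([np.hypot(*(ce[j]-w))-.1*s[j,4] for j in range(1,k)]); g=cv2.dilate((l==i).astype(np.uint8),np.ones((3,3)))*np.clip(f-np.percentile(f,30),0,None)
    yy,xx=np.mgrid[:2*w+1,:2*w+1]; return np.array([(g*xx).sum(),(g*yy).sum()])/g.sum()+p-w, s[i,4], int(f.max())
def ang(nm,tab=-3,nose=-2):
    d=np.load(f'pics/{nm}.npz'); dirn=lambda a:np.cos(np.radians(a))*u+np.sin(np.radians(a))*v
    for k,P,h in(('tab',C+.034*dirn(tab)+.0075*n,.0075),('nose',C+.026*dirn(nose)+.009*n,.009),('line',C+.011*dirn(nose)+.036*n,.036),('tick15',C+.0487*dirn(15),0),('tick-15',C+.0487*dirn(-15),0),('tick45',C+.0487*dirn(45),0),('tick-45',C+.0487*dirn(-45),0)):
        try:
            px,a,mx=cen(d,P,7 if k in('tab','nose') else 9); X=toplane(d,[px],h)[0]; print(nm,k,px.round(1),a,mx,X.round(2),'a %.1f r %.1f'%(np.degrees(np.arctan2(X[1],X[0])),np.hypot(*X)))
        except Exception as e: print(k,'fail')
E
python3 - <<'E'
from fine import *
report('w13'); print()
ang('w12'); ang('w13')
E
```

```text
C at [258 161]
[237.4 102.4] [ 6 10 31] [196 182 160] r48.4 a15.4 | r52.3 a13.6 | r53.1 a13.2 | r67.4 a8.5
[258.5 122.1] [ 6 17 97] [204 190 166] r30.1 a-2.6 | r35.0 a-2.3 | r35.9 a-2.2 | r53.4 a-1.6
[302.9 116. ] [ 9  7 31] [187 172 151] r48.0 a-45.3 | r50.6 a-40.4 | r51.1 a-39.5 | r62.8 a-26.2
[209.  119.1] [ 9  7 30] [196 181 158] r48.9 a45.6 | r51.3 a40.6 | r51.8 a39.7 | r63.1 a25.9
[256.9 137. ] [ 6  9 46] [202 187 163] r16.7 a0.9 | r22.1 a0.4 | r23.2 a0.4 | r42.7 a-0.2
[197.7 143.7] [10  4 27] [180 164 143] r49.1 a75.3 | r48.9 a68.3 | r49.0 a66.9 | r54.4 a43.8
[207.3 160.1] [ 3  5 10] [153 139 126] r43.0 a96.4 | r40.9 a87.9 | r40.6 a86.1 | r42.4 a53.0
[203.2 167.5] [ 8  4 23] [181 166 144] r49.4 a105.1 | r46.1 a97.7 | r45.5 a96.2 | r42.3 a63.2
[195.  238.3] [ 9  6 27] [161 145 129] r142.6 a147.6 | r131.5 a146.2 | r129.3 a145.9 | r90.4 a137.8
[232.4 247.2] [2 3 5] [168 152 135] r146.5 a165.9 | r134.4 a165.3 | r132.0 a165.2 | r88.9 a161.5

w12 tab [257.6 148.2] 44 123 [34.92 -1.57] a -2.6 r 35.0
w12 nose [256.7 158.2] 30 123 [23.49 -0.24] a -0.6 r 23.5
w12 line [257.  185.6] 92 120 [11.78  0.27] a 1.3 r 11.8
w12 tick15 [241.2 130.9] 281 157 [50.54 13.45] a 14.9 r 52.3
w12 tick-15 [267.7 125.7] 85 125 [ 55.18 -12.01] a -12.3 r 56.5
w12 tick45 [219.8 147.7] 327 150 [31.51 36.51] a 49.2 r 48.2
w12 tick-45 [289.8 139.8] 324 111 [ 37.86 -33.71] a -41.7 r 50.7
w13 tab [258.5 122.6] 88 175 [34.49 -1.38] a -2.3 r 34.5
w13 nose [256.5 136.8] 63 164 [23.44  0.47] a 1.1 r 23.4
w13 line [257.9 173.8] 102 89 [11.2   0.29] a 1.5 r 11.2
w13 tick15 [237.3 102.2] 21 162 [46.81 12.92] a 15.4 r 48.6
w13 tick-15 [273.4 100.6] 20 173 [ 46.92 -12.39] a -14.8 r 48.5
w13 tick45 [210.5 119.2] 353 158 [34.06 33.87] a 44.8 r 48.0
w13 tick-45 [302.9 116. ] 31 160 [ 33.77 -34.14] a -45.3 r 48.0
```

The wrist view (w13) gives the scale ticks within 0.4° of their true places, the tab at about −2.7° and the pointer at about +0.2°. So about 3° more clockwise is needed. I re-grip and turn.

Run:
```python
from h import *
plan([([.4596,.0812,.30],[180,0,-15.8]),([.4596,.0812,.2391],[180,0,-15.8])],3.5)
```

```text
2.97 0.01 -0.00 -0.000 -0.004 0.000 3.5
0.00 -0.00 3.04 -0.000 0.000 0.000 3.5; 0.00 -0.00 3.04 -0.000 0.000 0.000 3.5
```

Emit:
{"fn": "carry_out", "kwargs": {
  "plan": "2.95 0 0 0 0 0 3.5; 0 0 0 0 0 0 3.5; 0 0 3 0 0 0 3.5; 0 0 3 0 0 0 3.5; 0 0 0 0 0 0 3.5"
}}

```text
time_s: 29.98
tool_pos: [0.4581, 0.0805, 0.238]
ee_rot: [179.8, -0.0, -15.8]
ft_force: [-0.3, -0.3, 0.4]
opening: 0.4
gripper_force: 0.0
```

Emit:
{"fn": "carry_out", "kwargs": {
  "plan": "0 0 0 0 0 0 1.5; 0 0 0 0 0 0 0; 0 0 0 0 0 0 0; 0 0 0 0 0 0 0"
}}

```text
time_s: 30.48
tool_pos: [0.4591, 0.0814, 0.24]
ee_rot: [-179.9, -0.2, -15.8]
ft_force: [-3.1, 3.4, 7.1]
opening: 0.143
gripper_force: 30.0
```

Emit:
{"fn": "carry_out", "kwargs": {
  "plan": "0 0 0 0 0 0.025 0; 0 0 0 0 0 0.02 0; 0 0 0 0 0 0 0; 0 0 0 0 0 0 0"
}}

```text
time_s: 30.98
tool_pos: [0.4591, 0.0815, 0.24]
ee_rot: [-179.9, -0.3, -18.3]
ft_force: [-2.6, 3.5, 7.5]
opening: 0.145
gripper_force: 30.2
```

Emit:
{"fn": "carry_out", "kwargs": {
  "plan": "0 0 0 0 0 0 3.5; 0 0 0 0 0 0 3.5; 0 0 0 0 0 0 3.5; 0 0 -3 0 0 0 3.5; 0 0 -3 0 0 0 3.5"
}}

```text
time_s: 31.6
tool_pos: [0.4583, 0.0807, 0.2992]
ee_rot: [179.9, -0.1, -18.4]
ft_force: [0.9, 0.4, -0.8]
opening: 0.394
gripper_force: 0.0
```

Emit:
{"fn": "carry_out", "kwargs": {
  "plan": "-2.95 0 0 0 0 -0.045 3.5; 0 0 0 0 0 0 3.5; 0 0 0 0 0 0 3.5"
}}

```text
time_s: 31.98
tool_pos: [0.4306, 0.0903, 0.2989]
ee_rot: [180.0, -0.2, -15.8]
ft_force: [0.9, -1.0, -0.4]
opening: 0.402
gripper_force: 0.0
```

Run:
```python
from fine import *
report('w14'); print(); ang('w14')
```

```text
C at [259 161]
[238.6 101.5] [ 6 10 31] [198 184 161] r48.4 a15.4 | r52.3 a13.6 | r53.1 a13.3 | r67.3 a8.6
[304.2 115.3] [ 9  8 32] [190 175 152] r47.9 a-45.4 | r50.4 a-40.5 | r50.9 a-39.6 | r62.5 a-26.1
[259.8 121.3] [  7  16 104] [205 190 167] r30.1 a-2.7 | r35.0 a-2.3 | r35.9 a-2.2 | r53.3 a-1.4
[211.2 119.6] [11 13 40] [195 180 157] r47.7 a46.1 | r50.1 a41.0 | r50.6 a40.0 | r62.0 a26.1
[259.7 136.1] [ 6  9 50] [203 187 163] r16.9 a-3.2 | r22.3 a-2.5 | r23.3 a-2.3 | r42.7 a-1.3
[198.9 143.2] [10  4 26] [187 172 149] r48.9 a75.4 | r48.8 a68.5 | r48.8 a67.1 | r54.3 a43.9
[206.8 159.8] [ 5  4 10] [151 137 124] r44.3 a96.5 | r42.2 a88.2 | r41.9 a86.5 | r43.2 a54.2
[204.3 166.9] [ 8  5 23] [170 155 135] r49.2 a105.0 | r45.9 a97.7 | r45.3 a96.1 | r42.3 a63.2
[195.8 238.3] [ 8  6 30] [161 146 130] r143.0 a147.7 | r131.9 a146.3 | r129.7 a146.0 | r90.9 a137.9
[232.7 246.6] [ 3  5 10] [169 154 136] r145.7 a165.6 | r133.7 a165.0 | r131.3 a164.9 | r88.4 a161.0

w14 tab [259.7 121.7] 99 172 [34.56 -1.35] a -2.2 r 34.6
w14 nose [259.2 136.1] 62 165 [23.34 -0.58] a -1.4 r 23.3
w14 line [260.  172.9] 107 89 [11.45 -0.26] a -1.3 r 11.5
w14 tick15 [238.6 101.4] 21 162 [46.74 12.89] a 15.4 r 48.5
w14 tick-15 [274.9  99.5] 17 179 [ 47.06 -12.43] a -14.8 r 48.7
w14 tick45 [211.2 118.4] 353 157 [34.13 34.12] a 45.0 r 48.3
w14 tick-45 [304.5 115.1] 26 159 [ 33.81 -34.24] a -45.4 r 48.1
```

Pointer at about −2.6° and tab at about −2.65°, so they are in line. The arm is clear, so I hand in.

```bash
python3 -c "
from station import bot
print(bot.hand_in())"
```

```text
the job is handed in; nothing more can be done
None
```

I handed the job in at about 32 s: the cork sheet covers the panel squarely, the weight was set down gently on it, and the dial pointer lines up with the tab to within about 1° by the wrist camera; I did not recheck the small things around the press with the cameras at the end.

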